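# Load the spring-lift magazine and set it under the marking needle

### The job

Get the axle plates ready for marking: while the carriage is still pinned, load every plate flat, one on another, onto the sprung platform between the guide rods, blue spot up and its marked end towards the marking head. Then work the seized lock pin out, twisting it as you pull, put it in the blue bin, and slide the carriage along until the crosses in the blue spots sit right under the needle. Do not disturb the other tools or bump the marking head.

Things in the scene. Friction and masses are not known exactly. Their poses are not given: they have to be found in the camera images.
- plate_1: one of up to four identical galvanised axle plates (absent ones read None): steel, 100 x 60 x 12 mm, about 0.56 kg, four bolt holes and a centre hole; starts lying flat on the bench. Origin: centre of the underside. x along the 100 mm length, towards the end with the blue layout-dye spot; z up
- plate_2: one of up to four identical galvanised axle plates (absent ones read None): steel, 100 x 60 x 12 mm, about 0.56 kg, four bolt holes and a centre hole; starts lying flat on the bench. Origin: centre of the underside. x along the 100 mm length, towards the end with the blue layout-dye spot; z up
- plate_3: one of up to four identical galvanised axle plates (absent ones read None): steel, 100 x 60 x 12 mm, about 0.56 kg, four bolt holes and a centre hole; starts lying flat on the bench. Origin: centre of the underside. x along the 100 mm length, towards the end with the blue layout-dye spot; z up
- plate_4: one of up to four identical galvanised axle plates (absent ones read None): steel, 100 x 60 x 12 mm, about 0.56 kg, four bolt holes and a centre hole; starts lying flat on the bench. Origin: centre of the underside. x along the 100 mm length, towards the end with the blue layout-dye spot; z up
- plate_1_mark (a point): scribed white cross in the blue dye spot (20 mm across) on the upper face of plate_1, 24 mm from the plate's middle towards its marked end
- plate_2_mark (a point): scribed white cross in the blue dye spot (20 mm across) on the upper face of plate_2, 24 mm from the plate's middle towards its marked end
- plate_3_mark (a point): scribed white cross in the blue dye spot (20 mm across) on the upper face of plate_3, 24 mm from the plate's middle towards its marked end
- plate_4_mark (a point): scribed white cross in the blue dye spot (20 mm across) on the upper face of plate_4, 24 mm from the plate's middle towards its marked end
- lift_top (a point): middle of the top face of the sprung platform (58 x 98 mm, 115 mm above the bench when empty) on the carriage. y: slide direction, towards the marking head and along the loaded plates' length; z up. Round it stand eight guide rods (8 mm thick, rounded tops 145 mm above the bench), two a side, with 2 mm of play round a plate; on the long sides they stand at y = +-40 mm, open between for fingers
- lift (a joint): how far the sprung platform has sunk, m: 0 empty (top), 0.066 fully down; its spring gives about 11 mm for each 0.56 kg plate, so the top of the stack stays about 115 to 125 mm above the bench. It moves in a blue spring well, 88 x 128 mm outside, walls up to 100 mm above the bench
- carriage (a joint): travel of the carriage along its base, m: 0 at the loading station where the lock pin holds it, up to 0.178 towards the marking head; about 3 N of friction, stays where left once the pin is out
- knob_grip (a point): middle of the black push knob of the carriage (upright cylinder, 28 mm across, 35 mm tall, top 113 mm above the bench), 148 mm behind the platform's middle, on the side away from the marking head
- bore_mouth (a point): middle of the top of the square bush (36 x 36 mm, 66 mm above the bench) on the carriage, between platform and knob, 88 mm from the platform's middle. The pin's collar is rusted into it for its first 10 mm of lift: a straight pull takes 40 to 55 N; while the pin is turned (0.3 to 0.5 N m) it comes up with little force, 1 to 2 mm for each radian turned; then it lifts out freely
- lock_pin: steel lock pin with a tee handle, 99 mm long, upright through the bush into the slide base. Origin: centre of its foot; z up the pin to the handle; y along the tee bar (44 mm long, 12 wide, 14 high, centred 92 mm above the foot). Shank 10 mm, rusted collar 16 mm thick at 42 to 59 mm, flange 24 mm across at 60 to 65 mm, which sits on the bush when home
- pin_tee_end (a point): end of the tee bar, 22 mm from its middle along the pin's y
- pin_middle (a point): point on the lock pin's axis, 50 mm above its foot
- pin_bin: empty blue open-topped parts bin, 129 x 102 mm outside, 62 mm tall, loose on the bench. Origin: centre of the underside; x along the 129 mm length, its low front (27 mm) at -x; walls 8 mm, floor 2 mm thick
- needle_tip (a point): point of the fixed marking needle, 138 mm above the bench, on the centre line of the slide, under a white head (bottom 178 mm above the bench) on an arm from a column behind the slide
- marker_head: the fixed marking head with its column; origin on the bench right under the needle point
- pliers: bystander: blue-handled pliers, 170 mm, lying behind the slide
- tape_roll: bystander: roll of brown packing tape, 94 mm across, 48 mm tall, behind the slide

How it is judged:
By the outcome, as a careful person would: the job done as asked, in the order asked, and still so for the second after the job is handed in, with the robot touching nothing.
Of plate_1, plate_2, plate_3, plate_4 only 3 to 4 are there at a start; the rules pass over those that are not, and their reading is None.
At some moment in a run one of plate_1, plate_2, plate_3, plate_4 may be knocked a few centimetres aside while the robot is not near it.
It also fails if it takes over 210 s, if anything falls off the work surface, if the arm or the gripper's body presses on something with over 40 N, if the wrist force passes 120 N, or if a joint passes its speed limit or range.

### The arm

A 6-joint arm with a two-finger parallel gripper is mounted at the origin on a cart in front of the work surface, level with it; the furniture and walls round the work are solid. World frame = base frame: x ahead of the robot, y to its left, z up, the work surface at z = 0. Lengths are in m, angles in rad, forces in N, time in s.
With the tool pointing down it reaches from about 0.325 to 0.775 m from the base axis. Payload 5.5 kg.
Tool frame: the origin (TCP) lies on the front face of the gripper's body, between the roots of the fingers; the fingertips stand 80 mm ahead of it and the grasp point (between the pads) lies 61 mm ahead of it (bot.tip_extent is the distance from the TCP to the fingertips, in m); z points along the fingers, x is the direction in which the jaws open and shut, and the axes are right-handed (so a half turn about z gives the same grasp; the last joint's range is limited). The gripper opens to 88 mm and grips with 3 to 60 N. Pads are 20 mm wide; open, the fingers measure 115 mm over their backs; the gripper's body (75 mm by 178 mm) begins 61 mm behind the grasp point.
Start: joints at [-1.302, 0.091, 1.231, -0, 1.82, -0.057], TCP at [0.192, -0.568, 0.303] pointing down, gripper open.
Joint ranges: [-2.87, 2.87], [-0.86, 2.18], [0.17, 2.46], [-1.51, 4.65], [0.06, 2.69], [-2.65, 2.65]. Speed limits (rad/s): [2.57, 2.57, 3.01, 3.14, 3.14, 3.14].

### API

Orientations are given as a 3x3 rotation matrix whose columns are the frame's x, y, z axes.
In Python, from rig import status, vision, bot gives the robot as it stands.
- The arm moves only by the tool jog_arm, never from a script. Its argument "plan" is a list of rows, each an object of numbers: "tx", "ty", "tz": the shift along the tool's x, y, z in units of 2.5 cm (1.0 is 2.5 cm); "yaw": the turn about the tool's z in units of 4 degrees (1.0 is 4 degrees). In form: [{"tx": .., "ty": .., "tz": .., "yaw": ..}, ...]. A call has 1 to 8 rows; each row shifts and turns the commanded pose from where the row before left it, along the tool's axes as they then stand; what a row does not reach is not made up. A row lasts 1/12 s, in which the tool goes at most 41.7 mm and 7.16 degrees, less where a joint would pass 70% of its speed; a pose out of reach is approached as far as the arm can. A call with a number of a shift or a turn outside -1 to 1 is refused whole. A call with a gripper value outside its range is refused whole. "hand" is the closure, from -1 (fully open) to 1 (shut), so that 0 is half open, set as the call begins (left out, the last holds). The fingers move at their own pace and stop on an object; "grip_force" is the grip in N (left out, the last holds). Time passes only in rows, so rows that do not move let the fingers close. It gives the time, the measured TCP pose, the force and the opening at its end, in the units of the state.
- status.sense(): the state, without advancing time (a new reading comes with each control period).
- vision.snapshot(name): name is "scene" or "top" or "wrist"; returns a dict with "img" (420x560x3 uint8, red, green, blue), "z_map" (420x560 float32, m along the optical axis (not along the pixel's ray), 0 where there is no reading), "fovy" (degrees; the focal length in pixels is half the picture's height over the tangent of half this angle, whatever the lens; pixels are square), "cx", "cy" (the principal point, pixels), "D" ([k1, k2, p1, p2, k3] as OpenCV has them; the pictures are not rectified), "camera_from_world" (4x4, takes a point from world to camera coordinates); the wrist camera has in their place "tool_from_camera" (4x4, takes a point from camera to tool coordinates, whose origin is the TCP and whose axes are the tool frame's). Camera axes: x right, y down, z forward; pixel columns grow to the right and rows downward; lengths in m; the calibration is good to about 2 mm. A picture is of the moment at which its call begins: read the wrist's pose just before it.
- bot.finish_job(): hands the job in, once; it reports no verdict.
The state is a dict: "time_s": time; "joints": joint angles; "joint_velocities": joint speeds; "joint_torque": joint torques, N m; "position": TCP position; "orientation": TCP orientation; "force": force on the tool from outside, world axes, zero at the start; "torque": the same for the moment, N m; "gripper_width": finger opening in m.
Only numpy, scipy, OpenCV 4.12 (cv2) and the standard library are available. Lean on these libraries where they do the work, as an engineer would, in place of code of your own. Each camera call takes 0.05 s, during which the arm holds its last target. There are 200 camera calls.

## Working session

There is one attempt and no reset: what is moved stays moved. The work goes in short steps, Python scripts to look and compute and a tool call to move; the robot and the scene stay as the last step left them, time stands still between calls to the robot, and variables do not carry over. Pictures are saved under pics/ and viewed, about 12 in all and at most 16, crops included, and the job is handed in when it is done.

Besides the shell and the picture viewer there is one more tool, called after ">>>" by a JSON object that holds its "name" and its "arguments". jog_arm: Moves the arm, as the interface text tells. Its arguments: {"type":"object","properties":{"plan":{"type":"array"},"hand":{"type":"number"},"grip_force":{"type":"number"}},"required":["plan"]}

```bash
ls; mkdir -p pics; cat > h.py <<'E'
import numpy as np, cv2
from rig import status, vision, bot
def K(s):
    f=210/np.tan(np.radians(s["fovy"])/2); return np.array([[f,0,s["cx"]],[0,f,s["cy"]],[0,0,1.]])
def cfw(s,st=None):
    if "camera_from_world" in s: return np.array(s["camera_from_world"])
    T=np.eye(4);T[:3,:3]=st["orientation"];T[:3,3]=st["position"]
    return np.linalg.inv(T@np.array(s["tool_from_camera"]))
def shot(n,file=None):
    st=status.sense(); s=vision.snapshot(n); s["T"]=cfw(s,st); s["st"]=st
    if file: cv2.imwrite("pics/"+file,s["img"][:,:,::-1])
    return s
def rays(s,px):
    u=cv2.undistortPoints(np.array(px,float).reshape(-1,1,2),K(s),np.array(s["D"],float)).reshape(-1,2)
    return np.c_[u,np.ones(len(u))]
def plane(s,px,z):
    W=np.linalg.inv(s["T"]); d=rays(s,px)@W[:3,:3].T; o=W[:3,3]
    return o+d*((z-o[2])/d[:,2])[:,None]
def depth(s,px):
    W=np.linalg.inv(s["T"]); px=np.array(px).reshape(-1,2); z=np.array([s["z_map"][int(round(v)),int(round(u))] for u,v in px])
    return (rays(s,px)*z[:,None])@W[:3,:3].T+W[:3,3]
def proj(s,P):
    return cv2.projectPoints(np.array(P,float).reshape(-1,3),cv2.Rodrigues(s["T"][:3,:3])[0],s["T"][:3,3],K(s),np.array(s["D"],float))[0].reshape(-1,2)
def move(target,yaw=None):
    """rows units for going to world target from present, in tool axes"""
    st=status.sense(); R=np.array(st["orientation"]); d=R.T@(np.array(target)-st["position"])
    return d/0.025
E
python3 - <<'E'
from h import *
for n in("scene","top"):
    s=shot(n,n+"0.png"); print(n,s["fovy"],np.round(np.linalg.inv(s["T"])[:3,3],3),s["D"])
st=status.sense(); print({k:np.round(v,3).tolist() for k,v in st.items()})
s=vision.snapshot("wrist"); print(s["tool_from_camera"],s["fovy"],bot.tip_extent)
E
```

```text
pics
scene 53.50136240436946 [0.003 0.463 0.867] [-0.00922963  0.          0.          0.          0.        ]
top 46.428471070099675 [0.427 0.135 1.111] [-0.13350742  0.          0.          0.          0.        ]
{'time_s': 0.1, 'joints': [-1.302, 0.092, 1.232, -0.0, 1.82, -0.057], 'joint_velocities': [-0.0, -0.001, -0.004, 0.0, 0.001, 0.001], 'joint_torque': [0.004, -44.786, -40.757, 0.07, 0.028, -0.0], 'position': [0.192, -0.568, 0.302], 'orientation': [[0.32, -0.947, -0.0], [-0.947, -0.32, 0.002], [-0.002, -0.0, -1.0]], 'force': [-0.219, 0.454, 0.798], 'torque': [-0.045, -0.015, 0.012], 'gripper_width': 0.088}
[[ 9.99999674e-01  5.66658599e-04  5.75020717e-04  4.06781756e-04]
 [-7.08530850e-04  9.57425143e-01  2.88680780e-01 -7.88759081e-02]
 [-3.86955846e-04 -2.88681094e-01  9.57425233e-01 -8.22198829e-02]
 [ 0.00000000e+00  0.00000000e+00  0.00000000e+00  1.00000000e+00]] 62.24765995105716 0.08
```

View pics/top0.png

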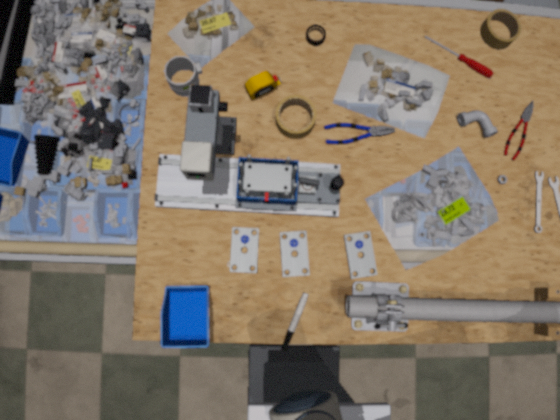

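View pics/scene0.png

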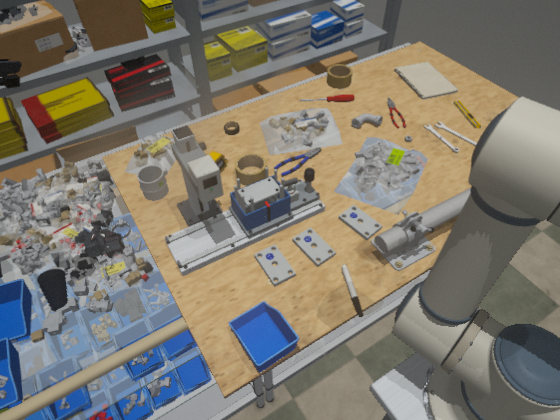

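The top view shows three plates with blue spots at (244,240), (294,243) and (358,241). The platform is at (267,178), pin about (310,185), knob (336,183), bin (185,315) and head (197,160). Next I'll measure them.

```bash
cat > m.py <<'E'
from h import *
def plates(s,ztop=0.012,area=(60,4000)):
    im=s["img"]; hsv=cv2.cvtColor(im,cv2.COLOR_RGB2HSV)
    m=((hsv[...,1]<70)&(hsv[...,2]>140)).astype(np.uint8)
    blue=cv2.inRange(hsv,(100,90,50),(130,255,255))
    m|=(blue>0).astype(np.uint8)
    out=[]
    for c in cv2.findContours(m,cv2.RETR_EXTERNAL,cv2.CHAIN_APPROX_NONE)[0]:
        if cv2.contourArea(c)<300: continue
        P=plane(s,c.reshape(-1,2),ztop)
        (cx,cy),(w,h),a=cv2.minAreaRect((P[:,:2]*1000).astype(np.float32))
        if not(45<min(w,h)<75 and 85<max(w,h)<115): continue
        mk=np.zeros_like(m); cv2.drawContours(mk,[c],-1,1,-1)
        v,u=np.nonzero((blue>0)&(mk>0))
        b=plane(s,[[u.mean(),v.mean()]],ztop)[0]*1000 if len(u)>5 else np.zeros(3)
        d=b[:2]-[cx,cy]
        out.append((round(cx,1),round(cy,1),round(w,1),round(h,1),round(a,1),np.round(b[:2],1).tolist(),round(float(np.degrees(np.arctan2(d[1],d[0]))),1),round(float(np.hypot(*d)),1)))
    return out
E
python3 - <<'E'
from m import *
s=shot("top")
for p in plates(s): print(p)
for nm,p in dict(platform=(267,178),tee=(310,185),knob=(336,183),head=(197,160),binc=(186,316),axle=(400,308)).items(): print(nm,np.round(depth(s,[p])[0],3))
# knob: dark pixels
W=[depth(s,[[u,v]])[0] for v in range(170,200) for u in range(290,350)]
W=np.array(W); P=np.array([[u,v] for v in range(170,200) for u in range(290,350)])
k=(W[:,2]>0.106)&(P[:,0]>322); print("knob",W[k].mean(0),k.sum(), W[k].min(0),W[k].max(0))
hsv=cv2.cvtColor(s["img"],cv2.COLOR_RGB2HSV); b=cv2.inRange(hsv,(95,120,50),(130,255,255)); b[:, 250:]=0; b[:270]=0;b[:,:155]=0
c=max(cv2.findContours(b,0,2)[0],key=cv2.contourArea); Pb=plane(s,c.reshape(-1,2),0.06); print("bin",cv2.minAreaRect((Pb[:,:2]*1000).astype(np.float32)))
im=s["img"][:,:,::-1]
cv2.imwrite("pics/crop1.png",cv2.resize(im[140:220,150:350],None,fx=4,fy=4,interpolation=cv2.INTER_CUBIC))
E
```

```text
(486.3, -88.2, 103.4, 64.1, 9.2, [509.7, -84.7], 8.4, 23.6)
(486.4, 61.8, 103.9, 63.9, 5.1, [510.0, 63.5], 4.2, 23.7)
(492.6, 176.5, 67.7, 104.0, 88.3, [516.2, 173.9], -6.4, 23.8)
(658.1, 125.6, 106.8, 63.9, 87.8, [0.0, 0.0], -169.2, 669.9)
platform [0.635 0.127 0.116]
tee [0.629 0.034 0.081]
knob [ 0.629 -0.017  0.112]
head [0.633 0.253 0.266]
binc [0.342 0.3   0.002]
axle [ 0.371 -0.157  0.088]
knob [ 0.6261098  -0.01765093  0.13501232] 131 [ 0.42706354 -0.03527903  0.10647843] [0.6445263  0.13505912 1.11068953]
bin ((345.55914306640625, 294.1853332519531), (127.42723846435547, 99.07659912109375), 1.5827603340148926)
```

View pics/crop1.png

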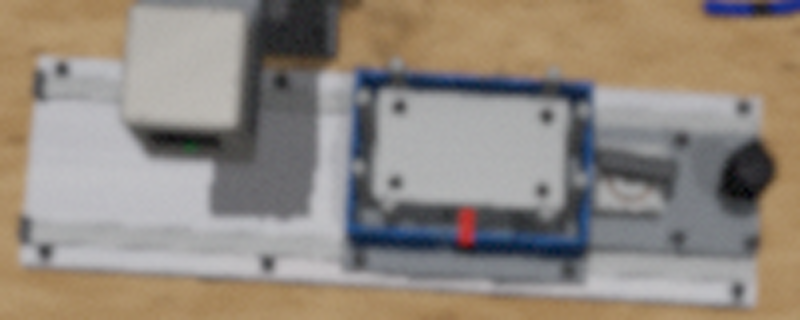

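```bash
cat >> h.py <<'E'
def cloud(s):
    v,u=np.nonzero(s["z_map"]>0); W=np.linalg.inv(s["T"])
    R=rays(s,np.c_[u,v])*s["z_map"][v,u][:,None]
    return np.c_[u,v],R@W[:3,:3].T+W[:3,3]
E
python3 - <<'E'
from h import *
s=shot("top"); px,W=cloud(s)
def st(n,k): print(n,k.sum(),np.round(np.percentile(W[k],[1,50,99],axis=0),3).tolist())
x,y,z=W.T
st("head",(z>.17)&(x>.55)&(x<.67)&(y>.17)&(y<.35)); st("column",(z>.1)&(x>.67)&(x<.85)&(y>.15)&(y<.4))
k=(abs(z-.115)<.006)&(x>.59)&(x<.68)&(y>.05)&(y<.19); st("platf",k)
print(cv2.minAreaRect((W[k][:,:2]*1000).astype(np.float32)))
k=(abs(z-.111)<.01)&(x>.59)&(x<.68)&(y>-.05)&(y<.01); st("knob",k)
k=(z>.088)&(z<.11)&(x>.59)&(x<.68)&(y>.0)&(y<.07); st("tee",k); print(cv2.minAreaRect((W[k][:,:2]*1000).astype(np.float32)))
k=(abs(z-.025)<.022)&(x>.55)&(x<.72)&(y>.2)&(y<.36); st("rail",k)
s=shot("scene"); px,W=cloud(s);x,y,z=W.T
st("head",(z>.17)&(x>.55)&(x<.67)&(y>.17)&(y<.35)); st("headlow",(z>.17)&(z<.2)&(x>.5)&(x<.67)&(y>.17)&(y<.35))
k=(abs(z-.115)<.004)&(x>.59)&(x<.68)&(y>.05)&(y<.19); st("platf",k)
print(cv2.minAreaRect((W[k][:,:2]*1000).astype(np.float32)))
E
```

```text
head 1301 [[0.612, 0.228, 0.186], [0.634, 0.253, 0.261], [0.668, 0.284, 0.265]]
column 1938 [[0.672, 0.165, 0.103], [0.732, 0.247, 0.233], [0.774, 0.282, 0.279]]
platf 1328 [[0.607, 0.077, 0.11], [0.636, 0.127, 0.115], [0.667, 0.175, 0.12]]
((634.753173828125, 125.7003173828125), (116.99662017822266, 75.94857025146484), 88.10421752929688)
knob 142 [[0.618, -0.035, 0.102], [0.631, -0.021, 0.112], [0.644, -0.009, 0.117]]
tee 209 [[0.591, 0.017, 0.09], [0.633, 0.051, 0.103], [0.676, 0.07, 0.108]]
((633.5849609375, 43.53852081298828), (52.70726776123047, 86.18138885498047), 89.90674591064453)
rail 3107 [[0.558, 0.201, 0.003], [0.627, 0.274, 0.021], [0.716, 0.359, 0.029]]
head 1212 [[0.612, 0.231, 0.181], [0.617, 0.262, 0.244], [0.667, 0.285, 0.263]]
headlow 165 [[0.612, 0.231, 0.179], [0.615, 0.262, 0.189], [0.661, 0.284, 0.2]]
platf 705 [[0.598, 0.071, 0.111], [0.637, 0.125, 0.115], [0.67, 0.183, 0.118]]
((634.6526489257812, 126.58859252929688), (119.28034973144531, 75.10515594482422), 88.37250518798828)
```

>>> {"name": "jog_arm", "arguments": {"plan": [{"yaw": 1,"ty": -1},{"yaw": 1,"ty": -1},{"yaw": 1,"ty": -1},{"yaw": 1,"ty": -1},{"yaw": 0.7,"ty": -1},{"ty": -1},{"ty": -1},{"ty": -1}], "hand": -1, "grip_force": 40}}

```text
schema error: expected keys tx, ty, tz, yaw
```

>>> {"name": "jog_arm", "arguments": {"plan": [{"tx": 0,"tz": 0,"yaw": 1,"ty": -1},{"tx": 0,"tz": 0,"yaw": 1,"ty": -1},{"tx": 0,"tz": 0,"yaw": 1,"ty": -1},{"tx": 0,"tz": 0,"yaw": 1,"ty": -1},{"tx": 0,"tz": 0,"yaw": 0.7,"ty": -1},{"tx": 0,"tz": 0,"yaw": 0,"ty": -1},{"tx": 0,"tz": 0,"yaw": 0,"ty": -1},{"tx": 0,"tz": 0,"yaw": 0,"ty": -1}], "hand": -1, "grip_force": 40}}

```text
time_s: 0.97
position: [0.3905, -0.5454, 0.3026]
orientation: [[-0.002, -1.0, -0.0], [-1.0, 0.002, 0.0], [-0.0, 0.0, -1.0]]
force: [0.2, 0.0, -0.2]
gripper_width: 0.0877
```

>>> {"name": "jog_arm", "arguments": {"plan": [{"tx": -1,"ty": -0.5,"tz": -0.4,"yaw": 0},{"tx": -1,"ty": -0.5,"tz": -0.4,"yaw": 0},{"tx": -1,"ty": -0.5,"tz": -0.4,"yaw": 0},{"tx": -1,"ty": -0.5,"tz": -0.4,"yaw": 0},{"tx": -1,"ty": -0.5,"tz": -0.4,"yaw": 0},{"tx": -1,"ty": -0.5,"tz": -0.4,"yaw": 0},{"tx": -1,"ty": -0.5,"tz": -0.3,"yaw": 0},{"tx": -1,"ty": -0.5,"tz": 0,"yaw": 0}]}}

```text
time_s: 1.63
position: [0.4903, -0.3446, 0.3724]
orientation: [[-0.002, -1.0, 0.003], [-1.0, 0.002, -0.002], [0.002, -0.003, -1.0]]
force: [0.4, 0.0, 0.7]
gripper_width: 0.0878
```

>>> {"name": "jog_arm", "arguments": {"plan": [{"tx": -1,"ty": -0.5,"tz": 0,"yaw": 0},{"tx": -1,"ty": -0.5,"tz": 0,"yaw": 0},{"tx": -1,"ty": -0.5,"tz": 0,"yaw": 0},{"tx": -1,"ty": -0.5,"tz": 0,"yaw": 0},{"tx": -1,"ty": -0.5,"tz": 0,"yaw": 0},{"tx": -1,"ty": -0.5,"tz": 0,"yaw": 0},{"tx": -1,"ty": -0.5,"tz": 0,"yaw": 0},{"tx": -1,"ty": -0.5,"tz": 0,"yaw": 0}]}}

```text
time_s: 2.3
position: [0.5906, -0.1447, 0.3701]
orientation: [[-0.002, -1.0, 0.0], [-1.0, 0.002, -0.0], [0.0, -0.0, -1.0]]
force: [0.3, -0.9, -1.3]
gripper_width: 0.0879
```

>>> {"name": "jog_arm", "arguments": {"plan": [{"tx": -1,"ty": -0.5,"tz": 0,"yaw": 0},{"tx": -1,"ty": -0.5,"tz": 0,"yaw": 0},{"tx": -1,"ty": -0.5,"tz": 0,"yaw": 0},{"tx": -1,"ty": -0.5,"tz": 0,"yaw": 0},{"tx": -1,"ty": -0.5,"tz": 0,"yaw": 0},{"tx": -1,"ty": 0,"tz": 0,"yaw": 0},{"tx": -1,"ty": 0,"tz": 0,"yaw": 0},{"tx": 0,"ty": 0,"tz": 0,"yaw": 0}]}}

```text
time_s: 2.97
position: [0.6532, 0.0332, 0.3697]
orientation: [[0.003, -1.0, -0.001], [-1.0, -0.003, 0.002], [-0.002, 0.001, -1.0]]
force: [-0.8, -0.4, 0.2]
gripper_width: 0.0876
```

```bash
python3 - <<'E'
from h import *
s=shot("wrist","w1.png"); np.savez("w1.npz",**{k:s[k] for k in("img","z_map","T","fovy","cx","cy","D")})
print(s["st"]["position"],s["D"])
s=shot("scene","s1.png")
E
```

```text
[0.65316106 0.03324586 0.36970805] [-0.03761103  0.          0.          0.          0.        ]
```

View pics/w1.png

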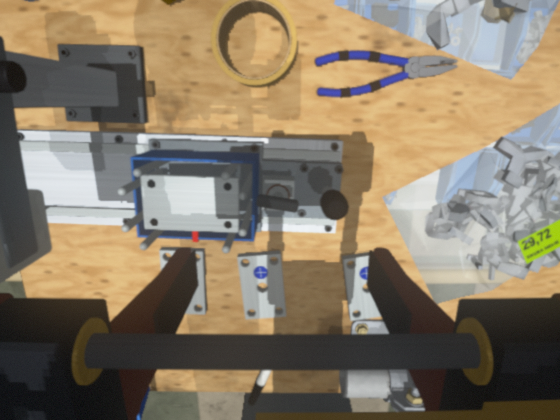

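View pics/s1.png

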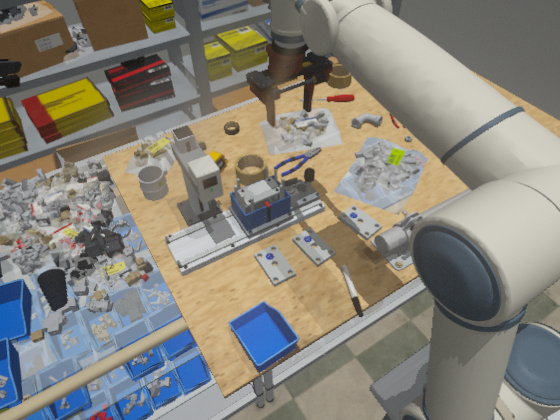

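The wrist picture shows the platform at about (190,203) with eight rods, the tee bar from (262,200) to (298,206), the knob at (333,204) and plate spots at (260,272) and (364,272). No camera housing shows on the gripper.

```bash
python3 - <<'E'
from h import *
s=dict(np.load("w1.npz")); s={k:(v.item() if v.ndim==0 else v) for k,v in s.items()}
px,W=cloud(s); x,y,z=W.T
reg=(px[:,0]>100)&(px[:,0]<360)&(px[:,1]>120)&(px[:,1]<262)
# rods
k=reg&(z>.134)&(z<.155); m=np.zeros((420,560),np.uint8); m[px[k][:,1],px[k][:,0]]=1
n,l,stt,c=cv2.connectedComponentsWithStats(m); L=l[px[:,1],px[:,0]]
for i in range(1,n):
    if stt[i,4]>6: q=W[(L==i)]; print("rod",stt[i,4],np.round(c[i]),np.round(q[q[:,2]>np.percentile(q[:,2],40)].mean(0),4),round(q[:,2].max(),4))
# platform: bright colour region
hsv=cv2.cvtColor(s["img"],cv2.COLOR_RGB2HSV)
k=reg&(abs(z-.115)<.003)&(px[:,0]<255)
q=W[k]; print("plat",k.sum(),q.mean(0),cv2.minAreaRect((q[:,:2]*1000).astype(np.float32)),np.percentile(z[k],[5,95]))
v=hsv[px[:,1],px[:,0]]; k2=k&(v[:,2]>150)&(v[:,1]<60); q=W[k2]; print("plat bright",k2.sum(),cv2.minAreaRect((q[:,:2]*1000).astype(np.float32)))
k=reg&(z>.1)&(z<.118)&(px[:,0]>310); q=W[k]; print("knob",k.sum(),cv2.minEnclosingCircle((q[:,:2]*1000).astype(np.float32)),np.median(q,0))
k=reg&(z>.094)&(z<.112)&(px[:,0]>258)&(px[:,0]<310)&(px[:,1]>185); q=W[k]; print("tee",k.sum(),np.median(q,0),cv2.minAreaRect((q[:,:2]*1000).astype(np.float32)))
b=cv2.inRange(hsv,(105,110,60),(130,255,255)); b[:250]=0
for cc in cv2.findContours(b,0,2)[0]:
    if cv2.contourArea(cc)>40: M=cv2.moments(cc); print("blue",np.round([M["m10"]/M["m00"],M["m01"]/M["m00"]]),plane(s,[[M["m10"]/M["m00"],M["m01"]/M["m00"]]],.012)[0])
E
```

```text
rod 85 [138. 171.] [0.675  0.1644 0.1438] 0.146
rod 80 [225. 175.] [0.6719 0.0845 0.1443] 0.1454
rod 97 [123. 190.] [0.6575 0.1809 0.1437] 0.1459
rod 65 [242. 194.] [0.6531 0.0697 0.1442] 0.1461
rod 92 [127. 227.] [0.6217 0.1819 0.1437] 0.1458
rod 64 [242. 231.] [0.6178 0.0708 0.144 ] 0.1463
rod 85 [144. 245.] [0.6031 0.1671 0.1436] 0.1461
rod 73 [226. 248.] [0.6004 0.0869 0.1439] 0.1455
plat 5481 [0.63802937 0.1262485  0.11504963] ((638.415283203125, 125.222900390625), (116.68135833740234, 77.30866241455078), 87.90213012695312) [0.11378292 0.11630996]
plat bright 4042 ((637.1992797851562, 126.58809661865234), (97.1292953491211, 57.61989212036133), 87.98146057128906)
knob 580 ((632.51611328125, -20.84600257873535), 13.790029525756836) [ 0.6345672  -0.01990408  0.11223636]
tee 497 [0.63569199 0.03808275 0.10442169] ((634.0927124023438, 37.743385314941406), (41.32918167114258, 12.60610294342041), 80.6944580078125)
blue [141. 408.] [0.26062326 0.26209674 0.012     ]
blue [260. 272.] [0.5092361  0.06330039 0.012     ]
```

>>> {"name": "jog_arm", "arguments": {"plan": [{"tx": -0.2,"ty": 1,"tz": 0,"yaw": -0.6},{"tx": -0.2,"ty": 1,"tz": 0,"yaw": -0.5},{"tx": -0.2,"ty": 1,"tz": 1,"yaw": 0},{"tx": -0.2,"ty": 1,"tz": 1,"yaw": 0},{"tx": -0.2,"ty": 1,"tz": 1,"yaw": 0},{"tx": 0,"ty": 1,"tz": 1,"yaw": 0},{"tx": 0,"ty": 0.6,"tz": 1,"yaw": 0},{"tx": 0,"ty": 0,"tz": 0.6,"yaw": 0}]}}

```text
time_s: 3.73
position: [0.4843, 0.043, 0.2275]
orientation: [[0.073, -0.997, -0.003], [-0.997, -0.073, -0.001], [0.0, 0.003, -1.0]]
force: [-0.3, 0.2, -0.5]
gripper_width: 0.0876
```

```bash
cat > pl.py <<'E'
from m import *
import sys
def look(f=None,ztop=.012):
    s=shot("wrist",f); st=s["st"]; R=np.array(st["orientation"]); print("t",round(st["time_s"],2),"pos",np.round(st["position"],4),"xang",round(float(np.degrees(np.arctan2(R[1,0],R[0,0]))),2),"w",st["gripper_width"])
    px,W=cloud(s); k=(abs(W[:,2]-ztop)<.004)
    m=np.zeros((420,560),np.uint8); m[px[k][:,1],px[k][:,0]]=1
    m=cv2.morphologyEx(m,cv2.MORPH_OPEN,np.ones((3,3)))
    hsv=cv2.cvtColor(s["img"],cv2.COLOR_RGB2HSV); blue=cv2.inRange(hsv,(105,110,60),(130,255,255))
    for c in cv2.findContours(blue,0,2)[0]:
        if cv2.contourArea(c)<60: continue
        (u,v),r=cv2.minEnclosingCircle(c); c=cv2.convexHull(c); M=cv2.moments(c); u,v=M["m10"]/M["m00"],M["m01"]/M["m00"]; b=plane(s,[[u,v]],ztop)[0]
        print("blue",np.round([u,v,r]),np.round(b,4), "tool",np.round(R.T@(b-st["position"]),4))
    for c in cv2.findContours(m,0,2)[0]:
        if cv2.contourArea(c)<800: continue
        P=plane(s,c.reshape(-1,2),ztop); rc=cv2.minAreaRect((P[:,:2]*1000).astype(np.float32)); print("rect",np.round(rc[0],1),np.round(rc[1],1),round(rc[2],1))
    return s
if __name__=="__main__": look(sys.argv[1] if len(sys.argv)>1 else None, float(sys.argv[2]) if len(sys.argv)>2 else .012)
E
python3 pl.py w2.png
```

```text
t 3.73 pos [0.4843 0.043  0.2275] xang -85.82 w 0.08759454366599857
blue [ 31. 278.  39.] [0.3864 0.2794 0.012 ] tool [-0.243   0.0797  0.2157]
blue [428. 181.  11.] [ 0.5094 -0.0841  0.012 ] tool [ 0.1285 -0.0165  0.2155]
blue [132. 152.  11.] [0.516  0.1733 0.012 ] tool [-0.1278 -0.0418  0.2154]
blue [84. 31. 59.] [0.6087 0.2078 0.012 ] tool [-0.1554 -0.1368  0.2151]
blue [220.  33.  62.] [0.6144 0.1006 0.012 ] tool [-0.0481 -0.1346  0.2151]
rect [485.5 -88.2] [101.5  61.2] 9.5
rect [485.6  61.8] [100.4  58.9] 5.0
rect [491.6 174. ] [ 61.4 100.7] 88.2
rect [ 549.6 -177.5] [176.8  66.3] 27.3
```

View pics/w2.png

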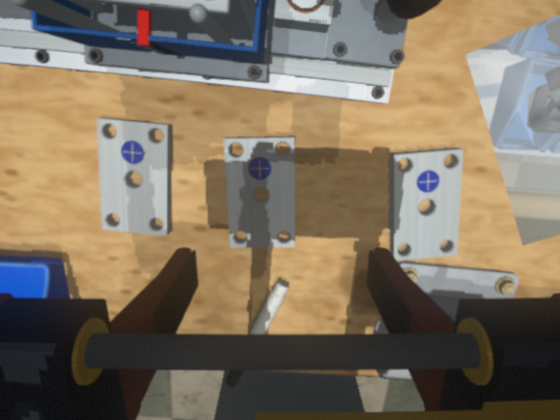

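>>> {"name": "jog_arm", "arguments": {"plan": [{"tx": -0.74,"ty": -0.1,"tz": 0,"yaw": -0.2},{"tx": 0,"ty": 0,"tz": 1,"yaw": 0},{"tx": 0,"ty": 0,"tz": 1,"yaw": 0},{"tx": 0,"ty": 0,"tz": 1,"yaw": 0},{"tx": 0,"ty": 0,"tz": 1,"yaw": 0},{"tx": 0,"ty": 0,"tz": 1,"yaw": 0},{"tx": 0,"ty": 0,"tz": 0.5,"yaw": 0},{"tx": 0,"ty": 0,"tz": 0.3,"yaw": 0}]}}

```text
time_s: 4.45
position: [0.4879, 0.0621, 0.0837]
orientation: [[0.087, -0.996, -0.002], [-0.996, -0.087, -0.0], [0.0, 0.002, -1.0]]
force: [-1.2, -0.2, -0.2]
gripper_width: 0.0876
```

>>> {"name": "jog_arm", "arguments": {"plan": [{"tx": 0,"ty": 0,"tz": 0,"yaw": 0},{"tx": 0,"ty": 0,"tz": 0,"yaw": 0},{"tx": 0,"ty": 0,"tz": 0,"yaw": 0},{"tx": 0,"ty": 0,"tz": 0,"yaw": 0},{"tx": 0,"ty": 0,"tz": 0,"yaw": 0},{"tx": 0,"ty": 0,"tz": 0,"yaw": 0}], "hand": 1, "grip_force": 45}}

```text
time_s: 4.95
position: [0.4891, 0.0628, 0.0867]
orientation: [[0.088, -0.996, 0.003], [-0.996, -0.088, -0.0], [0.0, -0.003, -1.0]]
force: [-0.2, -0.9, 4.5]
gripper_width: 0.059
```

>>> {"name": "jog_arm", "arguments": {"plan": [{"tx": 0,"ty": 0,"tz": -0.5,"yaw": 0},{"tx": 0,"ty": 0,"tz": -1,"yaw": 0},{"tx": 0,"ty": 0,"tz": -1,"yaw": 0},{"tx": 0,"ty": 0,"tz": -1,"yaw": -1},{"tx": 0,"ty": 0,"tz": -1,"yaw": -1},{"tx": 0,"ty": 0,"tz": -1,"yaw": -1},{"tx": 0,"ty": 0,"tz": -1,"yaw": -1},{"tx": 0,"ty": 0,"tz": -0.5,"yaw": -1}]}}

```text
time_s: 5.62
position: [0.4882, 0.063, 0.2635]
orientation: [[0.427, -0.904, 0.002], [-0.904, -0.427, 0.0], [0.001, -0.002, -1.0]]
force: [0.0, -0.0, -4.6]
gripper_width: 0.0591
```

>>> {"name": "jog_arm", "arguments": {"plan": [{"tx": 0,"ty": 0,"tz": 0,"yaw": -1},{"tx": 0,"ty": 0,"tz": 0,"yaw": -1},{"tx": 0,"ty": 0,"tz": 0,"yaw": -1},{"tx": 0,"ty": 0,"tz": 0,"yaw": -1},{"tx": 0,"ty": 0,"tz": 0,"yaw": -1},{"tx": 0,"ty": 0,"tz": 0,"yaw": -1},{"tx": 0,"ty": 0,"tz": 0,"yaw": -1},{"tx": 0,"ty": 0,"tz": 0,"yaw": -1}]}}

```text
time_s: 6.28
position: [0.4876, 0.063, 0.2595]
orientation: [[0.841, -0.541, -0.003], [-0.541, -0.841, 0.0], [-0.002, 0.001, -1.0]]
force: [-0.3, -0.2, -6.2]
gripper_width: 0.0592
```

>>> {"name": "jog_arm", "arguments": {"plan": [{"tx": 0,"ty": 0,"tz": 0,"yaw": -1},{"tx": 0,"ty": 0,"tz": 0,"yaw": -1},{"tx": 0,"ty": 0,"tz": 0,"yaw": -1},{"tx": 0,"ty": 0,"tz": 0,"yaw": -1},{"tx": 0,"ty": 0,"tz": 0,"yaw": -1},{"tx": 0,"ty": 0,"tz": 0,"yaw": -1},{"tx": 0,"ty": 0,"tz": 0,"yaw": -1},{"tx": 0,"ty": 0,"tz": 0,"yaw": -0.7}]}}

```text
time_s: 6.95
position: [0.4876, 0.063, 0.2595]
orientation: [[0.999, -0.034, -0.003], [-0.034, -0.999, 0.0], [-0.003, 0.0, -1.0]]
force: [-0.5, 0.5, -4.9]
gripper_width: 0.0594
```

```bash
python3 - <<'E'
from h import *
s=shot("wrist","w3.png"); st=s["st"]; R=np.array(st["orientation"]); p=np.array(st["position"])
print(p,st["gripper_width"],np.degrees(np.arctan2(R[1,0],R[0,0])))
px,W=cloud(s); T=(W-p)@R  # tool coords
np.savez("w3.npz",px=px,T=T)
hsv=cv2.cvtColor(s["img"],cv2.COLOR_RGB2HSV); blue=cv2.inRange(hsv,(105,110,50),(130,255,255))
for c in cv2.findContours(blue,0,2)[0]:
    if cv2.contourArea(c)>60:
        M=cv2.moments(cv2.convexHull(c)); u=[M["m10"]/M["m00"],M["m01"]/M["m00"]]; i=np.argmin(abs(px-u).sum(1)); print("blue",np.round(u),T[i],W[i])
E
```

```text
[0.48764874 0.0629605  0.25948829] 0.05936937074054885 -1.9215996531399944
blue [531. 319.] [0.28028187 0.14830946 0.24802614] [ 0.7621656  -0.09465395  0.01075395]
blue [526. 292.] [0.26760896 0.11443675 0.24911607] [ 0.75063288 -0.0603753   0.00969484]
blue [529. 260.] [0.26183999 0.07559997 0.24822176] [ 0.74617173 -0.02136695  0.01060212]
blue [282. 234.] [-0.00036398 -0.0196871   0.07484781] [0.48775397 0.08265174 0.18464076]
blue [437. 177.] [ 0.10881617 -0.03136733  0.15702626] [0.59705416 0.09066769 0.10218323]
blue [552. 143.] [ 0.18905916 -0.05565472  0.15891936] [0.67806133 0.11225081 0.10008413]
blue [310.  73.] [ 0.02464205 -0.10714262  0.24759171] [0.51523725 0.16922653 0.01182959]
blue [540.  24.] [ 0.16515757 -0.13125944  0.15867054] [0.65670907 0.18861447 0.10039054]
blue [454.  58.] [ 0.10759503 -0.10860101  0.15080773] [0.59843938 0.16789864 0.10840135]
```

View pics/w3.png

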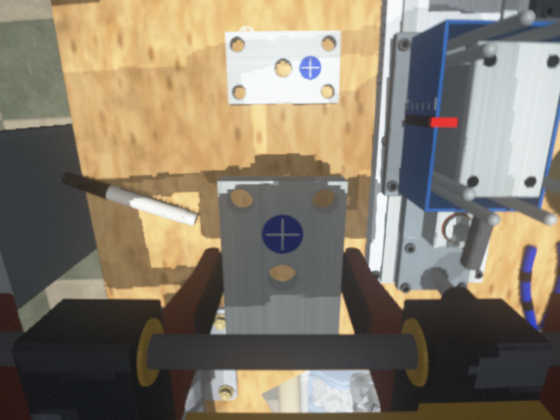

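>>> {"name": "jog_arm", "arguments": {"plan": [{"tx": 1,"ty": -0.5,"tz": 0,"yaw": 0.05},{"tx": 1,"ty": -0.5,"tz": 0,"yaw": 0},{"tx": 1,"ty": -0.5,"tz": 0,"yaw": 0},{"tx": 1,"ty": -0.5,"tz": 0,"yaw": 0},{"tx": 1,"ty": -0.5,"tz": 0,"yaw": 0},{"tx": 0.9,"ty": -0.39,"tz": 0,"yaw": 0},{"tx": 0,"ty": 0,"tz": 0,"yaw": 0},{"tx": 0,"ty": 0,"tz": 0,"yaw": 0}]}}

```text
time_s: 7.67
position: [0.6387, 0.1296, 0.2576]
orientation: [[0.999, -0.041, -0.005], [-0.041, -0.999, -0.001], [-0.005, 0.001, -1.0]]
force: [-1.1, 0.2, -5.4]
gripper_width: 0.0592
```

```bash
cat > over.py <<'E'
from h import *
s=shot("wrist","ov.png"); st=s["st"]; R=np.array(st["orientation"]); p=np.array(st["position"])
print("pos",p.round(4),np.degrees(np.arctan2(R[1,0],R[0,0])).round(2),"f",np.round(st["force"],1))
px,W=cloud(s); T=(W-p)@R; hsv=cv2.cvtColor(s["img"],cv2.COLOR_RGB2HSV)
blue=cv2.inRange(hsv,(105,110,50),(130,255,255)); c=[c for c in cv2.findContours(blue,0,2)[0] if cv2.contourArea(c)>200 and abs(c[:,0,0].mean()-280)<40 and 190<c[:,0,1].mean()<280]
for q in c:
    M=cv2.moments(cv2.convexHull(q)); u=[M["m10"]/M["m00"],M["m01"]/M["m00"]]; i=np.argmin(abs(px-u).sum(1)); print("mark tool",T[i].round(4),"world",W[i].round(4))
# plate edges
k=(abs(T[:,2]-.0755)<.004)&(abs(T[:,0])<.036)&(T[:,1]<0); print("plate x edges",np.percentile(T[k,0],[.5,99.5]).round(4),"front y",np.percentile(T[k,1],.5).round(4))
k=(W[:,2]>.136)&(W[:,2]<.152)&(abs(T[:,0])<.08)&(T[:,1]>-.1)&(T[:,2]>.085)
m=np.zeros((420,560),np.uint8); m[px[k][:,1],px[k][:,0]]=1
n,l,stt,cc=cv2.connectedComponentsWithStats(m); L=l[px[:,1],px[:,0]]
for i in range(1,n):
    if stt[i,4]>15: q=W[L==i]; t=T[L==i]; h=q[:,2]>np.percentile(q[:,2],40); print("rod",stt[i,4],q[h].mean(0).round(4),"tool",t[h].mean(0).round(4))
E
python3 over.py
```

```text
pos [0.6387 0.1296 0.2576] -2.35 f [-1.1  0.2 -5.4]
mark tool [-0.0004 -0.0202  0.0736] world [0.6388 0.1497 0.184 ]
plate x edges [-0.0315  0.0316] front y -0.1006
rod 170 [0.6564 0.1823 0.1445] tool [ 0.0161 -0.0535  0.113 ]
rod 172 [0.6212 0.1835 0.1444] tool [-0.0192 -0.0532  0.1132]
rod 82 [0.6013 0.1685 0.1441] tool [-0.0384 -0.0374  0.1136]
rod 56 [0.6755 0.1673 0.1433] tool [ 0.0358 -0.0393  0.1141]
rod 31 [0.5979 0.088  0.1443] tool [-0.0386  0.0431  0.1135]
rod 20 [0.6737 0.0856 0.1444] tool [0.0373 0.0424 0.1131]
```

>>> {"name": "jog_arm", "arguments": {"plan": [{"tx": -0.05,"ty": -0.03,"tz": 0,"yaw": -0.05},{"tx": 0,"ty": 0,"tz": 0.5,"yaw": 0},{"tx": 0,"ty": 0,"tz": 0.4,"yaw": 0},{"tx": 0,"ty": 0,"tz": 0.3,"yaw": 0},{"tx": 0,"ty": 0,"tz": 0.3,"yaw": 0},{"tx": 0,"ty": 0,"tz": 0,"yaw": 0},{"tx": 0,"ty": 0,"tz": 0,"yaw": 0}]}}

```text
time_s: 8.3
position: [0.6369, 0.1298, 0.2216]
orientation: [[0.999, -0.037, -0.002], [-0.037, -0.999, -0.0], [-0.002, 0.0, -1.0]]
force: [-0.5, 0.3, -4.8]
gripper_width: 0.0592
```

>>> {"name": "jog_arm", "arguments": {"plan": [{"tx": 0,"ty": 0,"tz": 0.3,"yaw": 0},{"tx": 0,"ty": 0,"tz": 0.3,"yaw": 0},{"tx": 0,"ty": 0,"tz": 0.2,"yaw": 0},{"tx": 0,"ty": 0,"tz": 0,"yaw": 0},{"tx": 0,"ty": 0,"tz": 0,"yaw": 0}]}}

```text
time_s: 8.72
position: [0.6372, 0.1299, 0.202]
orientation: [[0.999, -0.037, -0.001], [-0.037, -0.999, -0.0], [-0.001, 0.0, -1.0]]
force: [0.1, -0.1, -4.4]
gripper_width: 0.0591
```

>>> {"name": "jog_arm", "arguments": {"plan": [{"tx": 0,"ty": 0,"tz": 0.2,"yaw": 0},{"tx": 0,"ty": 0,"tz": 0,"yaw": 0},{"tx": 0,"ty": 0,"tz": 0,"yaw": 0}]}}

```text
time_s: 8.97
position: [0.6375, 0.13, 0.198]
orientation: [[0.999, -0.037, 0.001], [-0.037, -0.999, 0.0], [0.001, -0.0, -1.0]]
force: [-0.1, -0.2, -2.9]
gripper_width: 0.0591
```

>>> {"name": "jog_arm", "arguments": {"plan": [{"tx": 0,"ty": 0,"tz": 0,"yaw": 0},{"tx": 0,"ty": 0,"tz": 0,"yaw": 0},{"tx": 0,"ty": 0,"tz": 0,"yaw": 0},{"tx": 0,"ty": 0,"tz": 0,"yaw": 0},{"tx": 0,"ty": 0,"tz": 0,"yaw": 0},{"tx": 0,"ty": 0,"tz": 0,"yaw": 0},{"tx": 0,"ty": 0,"tz": -1,"yaw": 0},{"tx": 0,"ty": 0,"tz": -1,"yaw": 0}], "hand": -1}}

```text
time_s: 9.63
position: [0.6366, 0.1298, 0.2458]
orientation: [[0.999, -0.037, -0.005], [-0.037, -0.999, -0.001], [-0.005, 0.001, -1.0]]
force: [0.3, 0.6, 0.2]
gripper_width: 0.0878
```

>>> {"name": "jog_arm", "arguments": {"plan": [{"tx": 0,"ty": 0,"tz": -1,"yaw": 0},{"tx": 0,"ty": 0,"tz": 0,"yaw": 0}]}}

```text
time_s: 9.8
position: [0.6383, 0.1301, 0.2796]
orientation: [[0.999, -0.037, 0.009], [-0.037, -0.999, 0.001], [0.009, -0.002, -1.0]]
force: [0.9, -0.5, 1.2]
gripper_width: 0.088
```

```bash
python3 pl.py w4.png .116
```

```text
t 9.8 pos [0.6383 0.1301 0.2796] xang -2.13 w 0.08803944964542514
blue [377. 315.   7.] [0.7144 0.0429 0.116 ] tool [0.0777 0.0847 0.1642]
blue [332. 224.  14.] [0.6767 0.1234 0.116 ] tool [0.037  0.0056 0.1639]
blue [279. 191.  13.] [0.6381 0.1498 0.116 ] tool [-0.0025 -0.0193  0.1636]
blue [156. 148.   9.] [0.5532 0.1845 0.116 ] tool [-0.0887 -0.0509  0.1628]
blue [278. 149.  60.] [0.6387 0.1803 0.116 ] tool [-0.0031 -0.0498  0.1636]
blue [15. 39. 39.] [0.4684 0.2596 0.116 ] tool [-0.1761 -0.1228  0.1621]
rect [637.1 124. ] [104.1  59.6] 87.8
```

View pics/w4.png

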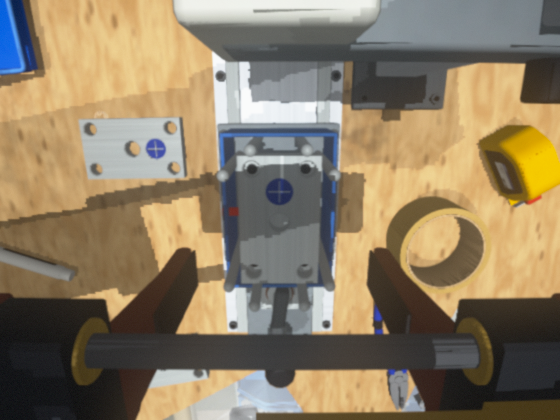

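Plate 1 sits inside the rods, with its blue spot at (279,191) on the head side. Now the next plate.

>>> {"name": "jog_arm", "arguments": {"plan": [{"tx": -1,"ty": 0,"tz": 0,"yaw": 0},{"tx": -1,"ty": 0,"tz": 0,"yaw": 0},{"tx": -1,"ty": 0,"tz": 0,"yaw": 0},{"tx": -1,"ty": 0,"tz": 0,"yaw": 0},{"tx": -1,"ty": -0.7,"tz": 0,"yaw": 0},{"tx": -0.93,"ty": -0.84,"tz": 0,"yaw": 0},{"tx": 0,"ty": 0,"tz": 0,"yaw": 1},{"tx": 0,"ty": 0,"tz": 0,"yaw": 1}]}}

```text
time_s: 10.52
position: [0.4892, 0.175, 0.2716]
orientation: [[0.984, -0.177, -0.001], [-0.177, -0.984, -0.0], [-0.001, 0.0, -1.0]]
force: [-0.5, 0.3, 0.5]
gripper_width: 0.0875
```

>>> {"name": "jog_arm", "arguments": {"plan": [{"tx": 0,"ty": 0,"tz": 0.3,"yaw": 1},{"tx": 0,"ty": 0,"tz": 0.3,"yaw": 1},{"tx": 0,"ty": 0,"tz": 0.3,"yaw": 1},{"tx": 0,"ty": 0,"tz": 0.3,"yaw": 1},{"tx": 0,"ty": 0,"tz": 0.3,"yaw": 1},{"tx": 0,"ty": 0,"tz": 0.3,"yaw": 1},{"tx": 0,"ty": 0,"tz": 0.3,"yaw": 1},{"tx": 0,"ty": 0,"tz": 0.3,"yaw": 1}]}}

```text
time_s: 11.18
position: [0.4901, 0.1738, 0.2106]
orientation: [[0.739, -0.673, -0.002], [-0.673, -0.739, -0.001], [-0.001, 0.002, -1.0]]
force: [0.1, 0.4, 0.9]
gripper_width: 0.0878
```

>>> {"name": "jog_arm", "arguments": {"plan": [{"tx": 0,"ty": 0,"tz": 0,"yaw": 1},{"tx": 0,"ty": 0,"tz": 0,"yaw": 1},{"tx": 0,"ty": 0,"tz": 0,"yaw": 1},{"tx": 0,"ty": 0,"tz": 0,"yaw": 1},{"tx": 0,"ty": 0,"tz": 0,"yaw": 1},{"tx": 0,"ty": 0,"tz": 0,"yaw": 1},{"tx": 0,"ty": 0,"tz": 0,"yaw": 1},{"tx": 0,"ty": 0,"tz": 0,"yaw": 1}]}}

```text
time_s: 11.85
position: [0.4902, 0.1738, 0.211]
orientation: [[0.27, -0.963, -0.002], [-0.963, -0.27, -0.001], [-0.0, 0.002, -1.0]]
force: [-0.4, -0.6, 0.0]
gripper_width: 0.0881
```

>>> {"name": "jog_arm", "arguments": {"plan": [{"tx": 0,"ty": 0,"tz": 0,"yaw": 1},{"tx": 0,"ty": 0,"tz": 0,"yaw": 1},{"tx": 0,"ty": 0,"tz": 0,"yaw": 1},{"tx": 0,"ty": 0,"tz": 0,"yaw": 1},{"tx": 0,"ty": 0,"tz": 0,"yaw": 0.4},{"tx": 0,"ty": 0,"tz": 0,"yaw": 0},{"tx": 0,"ty": 0,"tz": 0,"yaw": 0},{"tx": 0,"ty": 0,"tz": 0,"yaw": 0}]}}

```text
time_s: 12.52
position: [0.4904, 0.1739, 0.2119]
orientation: [[-0.029, -1.0, -0.001], [-1.0, 0.029, -0.0], [0.0, 0.001, -1.0]]
force: [-0.3, -0.9, 0.4]
gripper_width: 0.088
```

```bash
python3 pl.py w5.png
```

```text
t 12.52 pos [0.4904 0.1739 0.2119] xang -91.67 w 0.08796466518329457
blue [179. 395.  45.] [0.2897 0.2849 0.012 ] tool [-0.1051  0.2036  0.2001]
blue [116. 306.  14.] [0.3957 0.3308 0.012 ] tool [-0.1541  0.099   0.1999]
blue [192. 319.  24.] [0.3804 0.261  0.012 ] tool [-0.084   0.1123  0.2   ]
blue [346.  36. 125.] [0.618  0.1221 0.012 ] tool [ 0.048  -0.1293  0.1998]
rect [481.  -60.8] [101.1  12.1] 11.6
rect [492.  174.8] [60.1 99.3] 88.4
```

>>> {"name": "jog_arm", "arguments": {"plan": [{"tx": -0.04,"ty": -0.06,"tz": 0.6,"yaw": 0},{"tx": 0,"ty": 0,"tz": 1,"yaw": 0},{"tx": 0,"ty": 0,"tz": 1,"yaw": 0},{"tx": 0,"ty": 0,"tz": 1,"yaw": 0},{"tx": 0,"ty": 0,"tz": 1,"yaw": 0},{"tx": 0,"ty": 0,"tz": 0.5,"yaw": 0},{"tx": 0,"ty": 0,"tz": 0,"yaw": 0},{"tx": 0,"ty": 0,"tz": 0,"yaw": 0}]}}

```text
time_s: 13.23
position: [0.4921, 0.1749, 0.0851]
orientation: [[-0.03, -1.0, -0.001], [-1.0, 0.03, -0.0], [0.0, 0.001, -1.0]]
force: [0.2, 0.1, 0.3]
gripper_width: 0.0879
```

>>> {"name": "jog_arm", "arguments": {"plan": [{"tx": 0,"ty": 0,"tz": 0,"yaw": 0},{"tx": 0,"ty": 0,"tz": 0,"yaw": 0},{"tx": 0,"ty": 0,"tz": 0,"yaw": 0},{"tx": 0,"ty": 0,"tz": 0,"yaw": 0},{"tx": 0,"ty": 0,"tz": 0,"yaw": 0},{"tx": 0,"ty": 0,"tz": 0,"yaw": 0}], "hand": 1, "grip_force": 45}}

```text
time_s: 13.73
position: [0.4924, 0.175, 0.0858]
orientation: [[-0.03, -1.0, 0.001], [-1.0, 0.03, 0.0], [-0.0, -0.001, -1.0]]
force: [-0.0, -0.7, 2.0]
gripper_width: 0.0598
```

>>> {"name": "jog_arm", "arguments": {"plan": [{"tx": 0,"ty": 0,"tz": -0.5,"yaw": 0},{"tx": 0,"ty": 0,"tz": -1,"yaw": 0},{"tx": 0,"ty": 0,"tz": -1,"yaw": 0},{"tx": 0,"ty": 0,"tz": -1,"yaw": -1},{"tx": 0,"ty": 0,"tz": -1,"yaw": -1},{"tx": 0,"ty": 0,"tz": -1,"yaw": -1},{"tx": 0,"ty": 0,"tz": -1,"yaw": -1},{"tx": 0,"ty": 0,"tz": -0.7,"yaw": -1}]}}

```text
time_s: 14.4
position: [0.4919, 0.1748, 0.2674]
orientation: [[0.317, -0.949, 0.001], [-0.949, -0.317, 0.0], [0.0, -0.001, -1.0]]
force: [0.2, 0.1, -5.0]
gripper_width: 0.0594
```

>>> {"name": "jog_arm", "arguments": {"plan": [{"tx": 0,"ty": 0,"tz": 0,"yaw": -1},{"tx": 0,"ty": 0,"tz": 0,"yaw": -1},{"tx": 0,"ty": 0,"tz": 0,"yaw": -1},{"tx": 0,"ty": 0,"tz": 0,"yaw": -1},{"tx": 0,"ty": 0,"tz": 0,"yaw": -1},{"tx": 0,"ty": 0,"tz": 0,"yaw": -1},{"tx": 0,"ty": 0,"tz": 0,"yaw": -1},{"tx": 0,"ty": 0,"tz": 0,"yaw": -1}]}}

```text
time_s: 15.07
position: [0.4916, 0.1747, 0.2644]
orientation: [[0.771, -0.637, -0.003], [-0.637, -0.771, -0.001], [-0.001, 0.002, -1.0]]
force: [0.6, -0.6, -5.2]
gripper_width: 0.0596
```

>>> {"name": "jog_arm", "arguments": {"plan": [{"tx": 0,"ty": 0,"tz": 0,"yaw": -1},{"tx": 0,"ty": 0,"tz": 0,"yaw": -1},{"tx": 0,"ty": 0,"tz": 0,"yaw": -1},{"tx": 0,"ty": 0,"tz": 0,"yaw": -1},{"tx": 0,"ty": 0,"tz": 0,"yaw": -1},{"tx": 0,"ty": 0,"tz": 0,"yaw": -1},{"tx": 0,"ty": 0,"tz": 0,"yaw": -1},{"tx": 0,"ty": 0,"tz": 0,"yaw": -1}]}}

```text
time_s: 15.73
position: [0.4916, 0.1747, 0.2644]
orientation: [[0.991, -0.131, -0.003], [-0.131, -0.991, -0.001], [-0.002, 0.001, -1.0]]
force: [-0.2, -0.1, -5.8]
gripper_width: 0.0595
```

>>> {"name": "jog_arm", "arguments": {"plan": [{"tx": 0,"ty": 0.7,"tz": 0,"yaw": -1},{"tx": 0,"ty": 0.9,"tz": 0,"yaw": -0.4},{"tx": 1,"ty": 0,"tz": 0,"yaw": 0},{"tx": 1,"ty": 0,"tz": 0,"yaw": 0},{"tx": 1,"ty": 0,"tz": 0,"yaw": 0},{"tx": 1,"ty": 0,"tz": 0,"yaw": 0},{"tx": 1,"ty": 0,"tz": 0,"yaw": 0},{"tx": 0.8,"ty": 0,"tz": 0,"yaw": 0}]}}

```text
time_s: 16.4
position: [0.6342, 0.1294, 0.2637]
orientation: [[0.999, -0.038, -0.003], [-0.038, -0.999, -0.001], [-0.003, 0.001, -1.0]]
force: [-1.5, -0.0, -5.3]
gripper_width: 0.0596
```

>>> {"name": "jog_arm", "arguments": {"plan": [{"tx": 0,"ty": 0,"tz": 0,"yaw": 0},{"tx": 0,"ty": 0,"tz": 0,"yaw": 0},{"tx": 0,"ty": 0,"tz": 0,"yaw": 0}]}}

```text
time_s: 16.65
position: [0.6326, 0.1297, 0.2642]
orientation: [[0.999, -0.037, -0.003], [-0.037, -0.999, -0.0], [-0.003, 0.0, -1.0]]
force: [-0.6, -1.4, -5.5]
gripper_width: 0.0593
```

```bash
python3 over.py
```

```text
pos [0.6326 0.1297 0.2642] -2.13 f [-0.6 -1.4 -5.5]
mark tool [-0.0004 -0.0233  0.0733] world [0.6329 0.153  0.191 ]
plate x edges [-0.0314  0.0314] front y -0.1004
rod 148 [0.621  0.1835 0.1443] tool [-0.0133 -0.0533  0.1199]
rod 161 [0.6565 0.1822 0.1445] tool [ 0.0223 -0.0533  0.1197]
rod 121 [0.6741 0.1656 0.1447] tool [ 0.0405 -0.0374  0.1194]
rod 21 [0.6699 0.0858 0.1452] tool [0.0392 0.0425 0.1189]
```

>>> {"name": "jog_arm", "arguments": {"plan": [{"tx": 0.2,"ty": 0.1,"tz": 0,"yaw": 0},{"tx": 0,"ty": 0,"tz": 0.5,"yaw": 0},{"tx": 0,"ty": 0,"tz": 0.5,"yaw": 0},{"tx": 0,"ty": 0,"tz": 0.4,"yaw": 0},{"tx": 0,"ty": 0,"tz": 0.3,"yaw": 0},{"tx": 0,"ty": 0,"tz": 0,"yaw": 0},{"tx": 0,"ty": 0,"tz": 0,"yaw": 0}]}}

```text
time_s: 17.28
position: [0.6376, 0.1271, 0.2213]
orientation: [[0.999, -0.037, -0.002], [-0.037, -0.999, -0.0], [-0.002, 0.0, -1.0]]
force: [0.5, 0.8, -5.3]
gripper_width: 0.0595
```

>>> {"name": "jog_arm", "arguments": {"plan": [{"tx": 0,"ty": 0,"tz": 0.3,"yaw": 0},{"tx": 0,"ty": 0,"tz": 0.3,"yaw": 0},{"tx": 0,"ty": 0,"tz": 0.2,"yaw": 0},{"tx": 0,"ty": 0,"tz": 0.1,"yaw": 0},{"tx": 0,"ty": 0,"tz": 0,"yaw": 0},{"tx": 0,"ty": 0,"tz": 0,"yaw": 0}]}}

```text
time_s: 17.78
position: [0.638, 0.127, 0.2002]
orientation: [[0.999, -0.037, -0.0], [-0.037, -0.999, -0.0], [-0.0, 0.0, -1.0]]
force: [0.3, -0.6, -4.5]
gripper_width: 0.0594
```

>>> {"name": "jog_arm", "arguments": {"plan": [{"tx": 0,"ty": 0,"tz": 0.1,"yaw": 0},{"tx": 0,"ty": 0,"tz": 0,"yaw": 0}]}}

```text
time_s: 17.95
position: [0.6383, 0.127, 0.1979]
orientation: [[0.999, -0.037, 0.001], [-0.037, -0.999, 0.0], [0.001, -0.0, -1.0]]
force: [0.4, 0.2, -3.2]
gripper_width: 0.0594
```

>>> {"name": "jog_arm", "arguments": {"plan": [{"tx": 0,"ty": 0,"tz": 0,"yaw": 0},{"tx": 0,"ty": 0,"tz": 0,"yaw": 0},{"tx": 0,"ty": 0,"tz": 0,"yaw": 0},{"tx": 0,"ty": 0,"tz": 0,"yaw": 0},{"tx": 0,"ty": 0,"tz": 0,"yaw": 0},{"tx": 0,"ty": 0,"tz": 0,"yaw": 0},{"tx": 0,"ty": 0,"tz": -1,"yaw": 0},{"tx": 0,"ty": 0,"tz": -1,"yaw": 0}], "hand": -1}}

```text
time_s: 18.62
position: [0.6374, 0.1269, 0.2458]
orientation: [[0.999, -0.037, -0.005], [-0.037, -0.999, -0.001], [-0.005, 0.001, -1.0]]
force: [-0.3, -0.5, 0.6]
gripper_width: 0.0879
```

>>> {"name": "jog_arm", "arguments": {"plan": [{"tx": 0,"ty": 0,"tz": -1,"yaw": 0},{"tx": 0,"ty": 0,"tz": -0.2,"yaw": 0},{"tx": 0,"ty": 0,"tz": 0,"yaw": 0},{"tx": 0,"ty": 0,"tz": 0,"yaw": 0}]}}

```text
time_s: 18.95
position: [0.6381, 0.127, 0.2767]
orientation: [[0.999, -0.037, -0.001], [-0.037, -0.999, -0.0], [-0.001, 0.0, -1.0]]
force: [0.7, -1.0, -0.4]
gripper_width: 0.0879
```

```bash
python3 pl.py w6.png .117
```

```text
t 18.95 pos [0.6381 0.127  0.2767] xang -2.13 w 0.08794597059452824
blue [282. 188.  13.] [0.6387 0.1499 0.117 ] tool [-0.0002 -0.0228  0.1597]
blue [281. 144.  61.] [0.6388 0.1806 0.117 ] tool [-0.0012 -0.0535  0.1597]
blue [16. 37. 37.] [0.4692 0.2573 0.117 ] tool [-0.1736 -0.1239  0.1597]
rect [637.6 123.7] [104.6  60.1] 88.0
```

View pics/w6.png

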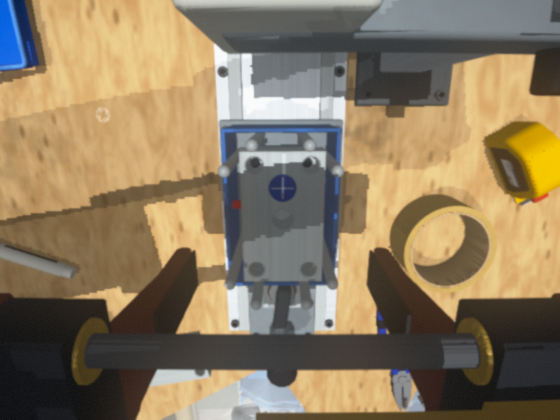

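Plate 2 is seated flat inside the rods, with its spot at (282,188). Next is the third plate, on the right.

>>> {"name": "jog_arm", "arguments": {"plan": [{"tx": -0.7,"ty": 1,"tz": 0,"yaw": 0},{"tx": -0.7,"ty": 1,"tz": 0,"yaw": 0},{"tx": -0.7,"ty": 1,"tz": 0,"yaw": 0},{"tx": -0.7,"ty": 1,"tz": 0,"yaw": 0},{"tx": -0.7,"ty": 1,"tz": 0,"yaw": 0},{"tx": -0.7,"ty": 1,"tz": 0,"yaw": 0},{"tx": -0.7,"ty": 1,"tz": 0,"yaw": 0},{"tx": -0.9,"ty": 1,"tz": 0,"yaw": 0}]}}

```text
time_s: 19.67
position: [0.4845, -0.0683, 0.2748]
orientation: [[0.999, -0.037, -0.004], [-0.037, -0.999, 0.001], [-0.004, -0.001, -1.0]]
force: [0.3, 0.3, 0.8]
gripper_width: 0.0875
```

>>> {"name": "jog_arm", "arguments": {"plan": [{"tx": 0,"ty": 0.8,"tz": 0.3,"yaw": 1},{"tx": 0,"ty": 0,"tz": 0.3,"yaw": 1},{"tx": 0,"ty": 0,"tz": 0.3,"yaw": 1},{"tx": 0,"ty": 0,"tz": 0.3,"yaw": 1},{"tx": 0,"ty": 0,"tz": 0.3,"yaw": 1},{"tx": 0,"ty": 0,"tz": 0.3,"yaw": 1},{"tx": 0,"ty": 0,"tz": 0.3,"yaw": 1},{"tx": 0,"ty": 0,"tz": 0.3,"yaw": 1}]}}

```text
time_s: 20.33
position: [0.4842, -0.0873, 0.2147]
orientation: [[0.826, -0.564, -0.004], [-0.564, -0.826, 0.001], [-0.004, 0.001, -1.0]]
force: [0.8, 0.4, 0.0]
gripper_width: 0.0879
```

>>> {"name": "jog_arm", "arguments": {"plan": [{"tx": 0,"ty": 0,"tz": 0,"yaw": 1},{"tx": 0,"ty": 0,"tz": 0,"yaw": 1},{"tx": 0,"ty": 0,"tz": 0,"yaw": 1},{"tx": 0,"ty": 0,"tz": 0,"yaw": 1},{"tx": 0,"ty": 0,"tz": 0,"yaw": 1},{"tx": 0,"ty": 0,"tz": 0,"yaw": 1},{"tx": 0,"ty": 0,"tz": 0,"yaw": 1},{"tx": 0,"ty": 0,"tz": 0,"yaw": 1}]}}

```text
time_s: 21.0
position: [0.4843, -0.0872, 0.215]
orientation: [[0.401, -0.916, -0.004], [-0.916, -0.401, 0.001], [-0.002, 0.003, -1.0]]
force: [0.0, 1.5, -0.5]
gripper_width: 0.088
```

>>> {"name": "jog_arm", "arguments": {"plan": [{"tx": 0,"ty": 0,"tz": 0,"yaw": 1},{"tx": 0,"ty": 0,"tz": 0,"yaw": 1},{"tx": 0,"ty": 0,"tz": 0,"yaw": 1},{"tx": 0,"ty": 0,"tz": 0,"yaw": 0.6},{"tx": 0,"ty": 0,"tz": 0,"yaw": 0},{"tx": 0,"ty": 0,"tz": 0,"yaw": 0},{"tx": 0,"ty": 0,"tz": 0,"yaw": 0}]}}

```text
time_s: 21.58
position: [0.4847, -0.0873, 0.2164]
orientation: [[0.166, -0.986, -0.002], [-0.986, -0.166, 0.0], [-0.001, 0.002, -1.0]]
force: [0.2, -0.6, 0.0]
gripper_width: 0.088
```

```bash
python3 pl.py w7.png
```

```text
t 21.58 pos [ 0.4847 -0.0873  0.2164] xang -80.46 w 0.08795516877322204
blue [284. 175.  11.] [ 0.5077 -0.0857  0.012 ] tool [ 0.0023 -0.0233  0.2044]
blue [65. 18. 35.] [0.5998 0.0981 0.012 ] tool [-0.1636 -0.1446  0.2043]
blue [17.  3. 16.] [0.6048 0.1348 0.012 ] tool [-0.1989 -0.1556  0.2043]
rect [485.4 -88.1] [99.9 60.1] 9.6
rect [ 559.5 -157.1] [ 95.5 196. ] 89.1
```

>>> {"name": "jog_arm", "arguments": {"plan": [{"tx": 0.04,"ty": 0,"tz": 0.7,"yaw": 0},{"tx": 0,"ty": 0,"tz": 1,"yaw": 0},{"tx": 0,"ty": 0,"tz": 1,"yaw": 0},{"tx": 0,"ty": 0,"tz": 1,"yaw": 0},{"tx": 0,"ty": 0,"tz": 1,"yaw": 0},{"tx": 0,"ty": 0,"tz": 0.6,"yaw": 0},{"tx": 0,"ty": 0,"tz": 0,"yaw": 0},{"tx": 0,"ty": 0,"tz": 0,"yaw": 0}]}}

```text
time_s: 22.3
position: [0.4848, -0.0883, 0.0843]
orientation: [[0.165, -0.986, -0.002], [-0.986, -0.165, 0.0], [-0.001, 0.002, -1.0]]
force: [-0.6, 0.8, 0.6]
gripper_width: 0.0879
```

>>> {"name": "jog_arm", "arguments": {"plan": [{"tx": 0,"ty": 0,"tz": 0,"yaw": 0},{"tx": 0,"ty": 0,"tz": 0,"yaw": 0},{"tx": 0,"ty": 0,"tz": 0,"yaw": 0},{"tx": 0,"ty": 0,"tz": 0,"yaw": 0},{"tx": 0,"ty": 0,"tz": 0,"yaw": 0},{"tx": 0,"ty": 0,"tz": 0,"yaw": 0}], "hand": 1, "grip_force": 45}}

```text
time_s: 22.8
position: [0.4854, -0.0883, 0.0856]
orientation: [[0.165, -0.986, 0.001], [-0.986, -0.165, 0.0], [-0.0, -0.001, -1.0]]
force: [-0.2, 1.0, 0.9]
gripper_width: 0.0592
```

>>> {"name": "jog_arm", "arguments": {"plan": [{"tx": 0,"ty": 0,"tz": -0.5,"yaw": 0},{"tx": 0,"ty": 0,"tz": -1,"yaw": 0},{"tx": 0,"ty": 0,"tz": -1,"yaw": 0},{"tx": 0,"ty": 0,"tz": -1,"yaw": -1},{"tx": 0,"ty": 0,"tz": -1,"yaw": -1},{"tx": 0,"ty": 0,"tz": -1,"yaw": -1},{"tx": 0,"ty": 0,"tz": -1,"yaw": -1},{"tx": 0,"ty": 0,"tz": -0.7,"yaw": -1}]}}

```text
time_s: 23.47
position: [0.485, -0.0884, 0.2675]
orientation: [[0.495, -0.869, 0.001], [-0.869, -0.495, -0.0], [0.001, -0.001, -1.0]]
force: [0.9, 0.3, -4.4]
gripper_width: 0.0593
```

>>> {"name": "jog_arm", "arguments": {"plan": [{"tx": 0,"ty": 0,"tz": 0,"yaw": -1},{"tx": 0,"ty": 0,"tz": 0,"yaw": -1},{"tx": 0,"ty": 0,"tz": 0,"yaw": -1},{"tx": 0,"ty": 0,"tz": 0,"yaw": -1},{"tx": 0,"ty": 0,"tz": 0,"yaw": -1},{"tx": 0,"ty": 0,"tz": 0,"yaw": -1},{"tx": 0,"ty": 0,"tz": 0,"yaw": -1},{"tx": 0,"ty": 0,"tz": 0,"yaw": -1}]}}

```text
time_s: 24.13
position: [0.4847, -0.0883, 0.2646]
orientation: [[0.88, -0.475, -0.002], [-0.475, -0.88, 0.0], [-0.002, 0.001, -1.0]]
force: [-0.0, -0.1, -5.6]
gripper_width: 0.0592
```

>>> {"name": "jog_arm", "arguments": {"plan": [{"tx": 0,"ty": 0,"tz": 0,"yaw": -1},{"tx": 0,"ty": 0,"tz": 0,"yaw": -1},{"tx": 0,"ty": 0,"tz": 0,"yaw": -1},{"tx": 0,"ty": 0,"tz": 0,"yaw": -1},{"tx": 0,"ty": 0,"tz": 0,"yaw": -1},{"tx": 0,"ty": 0,"tz": 0,"yaw": -1},{"tx": 0,"ty": 0,"tz": 0,"yaw": -0.6},{"tx": 0,"ty": -0.8,"tz": 0,"yaw": 0}]}}

```text
time_s: 24.8
position: [0.4854, -0.0705, 0.2644]
orientation: [[0.999, -0.038, -0.003], [-0.038, -0.999, -0.002], [-0.002, 0.002, -1.0]]
force: [0.4, 0.5, -5.2]
gripper_width: 0.0595
```

>>> {"name": "jog_arm", "arguments": {"plan": [{"tx": 0.8,"ty": -1,"tz": 0,"yaw": 0},{"tx": 0.8,"ty": -1,"tz": 0,"yaw": 0},{"tx": 0.8,"ty": -1,"tz": 0,"yaw": 0},{"tx": 0.8,"ty": -1,"tz": 0,"yaw": 0},{"tx": 0.8,"ty": -1,"tz": 0,"yaw": 0},{"tx": 0.8,"ty": -1,"tz": 0,"yaw": 0},{"tx": 0.8,"ty": -1,"tz": 0,"yaw": 0},{"tx": 0.2,"ty": -0.8,"tz": 0,"yaw": 0}]}}

```text
time_s: 25.47
position: [0.6395, 0.1227, 0.263]
orientation: [[0.999, -0.037, -0.003], [-0.037, -0.999, -0.0], [-0.003, 0.0, -1.0]]
force: [-1.0, -0.1, -6.7]
gripper_width: 0.0594
```

>>> {"name": "jog_arm", "arguments": {"plan": [{"tx": 0,"ty": 0,"tz": 0,"yaw": 0},{"tx": 0,"ty": 0,"tz": 0,"yaw": 0},{"tx": 0,"ty": 0,"tz": 0,"yaw": 0},{"tx": 0,"ty": 0,"tz": 0,"yaw": 0}]}}

```text
time_s: 25.8
position: [0.6377, 0.1201, 0.265]
orientation: [[0.999, -0.038, -0.001], [-0.038, -0.999, -0.001], [-0.001, 0.001, -1.0]]
force: [-0.4, 0.0, -4.3]
gripper_width: 0.0596
```

```bash
python3 over.py
```

```text
pos [0.6377 0.1201 0.265 ] -2.19 f [-0.4  0.  -4.3]
mark tool [-0.0004 -0.024   0.0728] world [0.6382 0.1441 0.1923]
plate x edges [-0.0315  0.0314] front y -0.11
rod 161 [0.6212 0.1833 0.1446] tool [-0.0189 -0.0626  0.1204]
rod 162 [0.6564 0.1821 0.1445] tool [ 0.0164 -0.0627  0.1205]
rod 164 [0.6027 0.1681 0.1444] tool [-0.0367 -0.0467  0.1206]
rod 163 [0.6737 0.1657 0.1445] tool [ 0.0343 -0.0471  0.1205]
```

>>> {"name": "jog_arm", "arguments": {"plan": [{"tx": -0.04,"ty": -0.25,"tz": 0,"yaw": 0},{"tx": 0,"ty": 0,"tz": 0.5,"yaw": 0},{"tx": 0,"ty": 0,"tz": 0.5,"yaw": 0},{"tx": 0,"ty": 0,"tz": 0.4,"yaw": 0},{"tx": 0,"ty": 0,"tz": 0.3,"yaw": 0},{"tx": 0,"ty": 0,"tz": 0,"yaw": 0},{"tx": 0,"ty": 0,"tz": 0,"yaw": 0}]}}

```text
time_s: 26.43
position: [0.637, 0.1272, 0.2213]
orientation: [[0.999, -0.037, -0.002], [-0.037, -0.999, -0.0], [-0.002, 0.0, -1.0]]
force: [-0.5, 0.4, -5.4]
gripper_width: 0.0592
```

>>> {"name": "jog_arm", "arguments": {"plan": [{"tx": 0,"ty": 0.03,"tz": 0.3,"yaw": 0},{"tx": 0,"ty": 0,"tz": 0.3,"yaw": 0},{"tx": 0,"ty": 0,"tz": 0.2,"yaw": 0},{"tx": 0,"ty": 0,"tz": 0.1,"yaw": 0},{"tx": 0,"ty": 0,"tz": 0,"yaw": 0},{"tx": 0,"ty": 0,"tz": 0,"yaw": 0}]}}

```text
time_s: 26.93
position: [0.6372, 0.1265, 0.2002]
orientation: [[0.999, -0.037, -0.0], [-0.037, -0.999, -0.0], [-0.0, 0.0, -1.0]]
force: [-0.6, -0.2, -4.1]
gripper_width: 0.0592
```

>>> {"name": "jog_arm", "arguments": {"plan": [{"tx": 0,"ty": 0,"tz": 0,"yaw": 0},{"tx": 0,"ty": 0,"tz": 0,"yaw": 0},{"tx": 0,"ty": 0,"tz": 0,"yaw": 0},{"tx": 0,"ty": 0,"tz": 0,"yaw": 0},{"tx": 0,"ty": 0,"tz": 0,"yaw": 0},{"tx": 0,"ty": 0,"tz": 0,"yaw": 0},{"tx": 0,"ty": 0,"tz": -1,"yaw": 0},{"tx": 0,"ty": 0,"tz": -1,"yaw": 0}], "hand": -1}}

```text
time_s: 27.6
position: [0.6366, 0.1265, 0.2483]
orientation: [[0.999, -0.037, -0.005], [-0.037, -0.999, -0.001], [-0.005, 0.001, -1.0]]
force: [-0.1, 0.6, 0.5]
gripper_width: 0.0878
```

>>> {"name": "jog_arm", "arguments": {"plan": [{"tx": 0,"ty": 0,"tz": -1,"yaw": 0},{"tx": 0,"ty": 0,"tz": -0.5,"yaw": 0},{"tx": 0,"ty": 1,"tz": 0,"yaw": 0},{"tx": 0,"ty": 1,"tz": 0,"yaw": 0},{"tx": 0,"ty": 1,"tz": 0,"yaw": 0},{"tx": 0,"ty": 0.5,"tz": 0,"yaw": 0},{"tx": 0,"ty": 0,"tz": 0,"yaw": 0},{"tx": 0,"ty": 0,"tz": 0,"yaw": 0}]}}

```text
time_s: 28.27
position: [0.6341, 0.0391, 0.2873]
orientation: [[0.999, -0.038, -0.0], [-0.038, -0.999, 0.001], [-0.0, -0.001, -1.0]]
force: [0.1, -0.4, -0.4]
gripper_width: 0.0876
```

```bash
python3 pl.py w8.png .118; python3 - <<'E'
from h import *
s=shot("wrist"); st=s["st"]; px,W=cloud(s); R=np.array(st["orientation"]); c=np.array([.6342,.038])
z=W[:,2]; k=(z>.093)&(z<.112)&(np.hypot(*(W[:,:2]-c).T)<.027); q=W[k]; print("tee",k.sum(),np.median(q,0),cv2.minAreaRect((q[:,:2]*1000).astype(np.float32)))
s=shot("top"); s2=s
from m import plates
for p in plates(s): print("top",p)
E
```

```text
t 28.27 pos [0.6341 0.0391 0.2873] xang -2.2 w 0.08763529914338285
blue [422. 261.   9.] [ 0.7438 -0.0039  0.118 ] tool [0.1114 0.0389 0.1693]
blue [387. 234.  12.] [0.7144 0.0199 0.118 ] tool [0.081  0.0162 0.1693]
blue [421. 230.  12.] [0.7408 0.0227 0.118 ] tool [0.1073 0.0124 0.1693]
blue [282.  56.  15.] [0.6377 0.1503 0.118 ] tool [-0.0006 -0.1111  0.1694]
blue [225.  90.  57.] [0.5976 0.1301 0.118 ] tool [-0.0398 -0.0894  0.1694]
blue [339.  88.  57.] [0.6763 0.1285 0.118 ] tool [ 0.0388 -0.0908  0.1694]
blue [330.   8.  15.] [0.6701 0.1787 0.118 ] tool [ 0.0307 -0.1407  0.1694]
blue [282.   5.  22.] [0.6388 0.1812 0.118 ] tool [-0.0007 -0.142   0.1694]
blue [233.   6.  15.] [0.6072 0.1818 0.118 ] tool [-0.0322 -0.1414  0.1694]
rect [636.8 126.1] [98.8 60. ] 87.8
tee 848 [0.63376345 0.04205947 0.10464419] ((633.95068359375, 41.383480072021484), (47.21158218383789, 15.760979652404785), 86.1880874633789)
top (660.3, 128.5, 105.3, 66.7, 88.9, [661.0, 151.9], 88.5, 23.4)
```

View pics/w8.png

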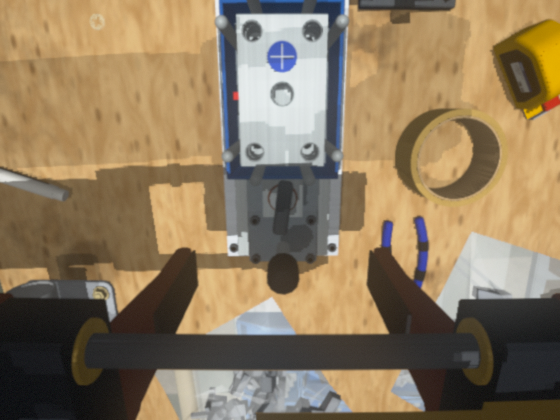

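Three plates are stacked and aligned, with the top spot at (282,56) and world mark (0.638, 0.150). The tee bar runs from (285,182) to (281,232), about 83° in the world. Now I'll grip the tee.

>>> {"name": "jog_arm", "arguments": {"plan": [{"tx": 0,"ty": 0.04,"tz": 0.8,"yaw": 0.75},{"tx": 0,"ty": 0,"tz": 1,"yaw": 0.7},{"tx": 0,"ty": 0,"tz": 1,"yaw": 0},{"tx": 0,"ty": 0,"tz": 1,"yaw": 0},{"tx": 0,"ty": 0,"tz": 0.8,"yaw": 0},{"tx": 0,"ty": 0,"tz": 0.37,"yaw": 0},{"tx": 0,"ty": 0,"tz": 0,"yaw": 0},{"tx": 0,"ty": 0,"tz": 0,"yaw": 0}]}}

```text
time_s: 29.08
position: [0.6341, 0.0389, 0.1637]
orientation: [[0.991, -0.137, -0.0], [-0.137, -0.991, 0.0], [-0.0, -0.0, -1.0]]
force: [-0.2, -0.5, 0.2]
gripper_width: 0.088
```

>>> {"name": "jog_arm", "arguments": {"plan": [{"tx": 0,"ty": 0,"tz": 0,"yaw": 0},{"tx": 0,"ty": 0,"tz": 0,"yaw": 0},{"tx": 0,"ty": 0,"tz": 0,"yaw": 0},{"tx": 0,"ty": 0,"tz": 0,"yaw": 0},{"tx": 0,"ty": 0,"tz": 0,"yaw": 0},{"tx": 0,"ty": 0,"tz": 0,"yaw": 0},{"tx": 0,"ty": 0,"tz": 0,"yaw": 0},{"tx": 0,"ty": 0,"tz": 0,"yaw": 0}], "hand": 1, "grip_force": 58}}

```text
time_s: 29.75
position: [0.634, 0.0381, 0.1634]
orientation: [[0.99, -0.138, -0.0], [-0.138, -0.99, -0.0], [-0.0, 0.0, -1.0]]
force: [-0.5, 0.2, -0.1]
gripper_width: 0.038
```

>>> {"name": "jog_arm", "arguments": {"plan": [{"tx": 0,"ty": 0,"tz": 0,"yaw": 0},{"tx": 0,"ty": 0,"tz": 0,"yaw": 0},{"tx": 0,"ty": 0,"tz": 0,"yaw": 0},{"tx": 0,"ty": 0,"tz": 0,"yaw": 0}]}}

```text
time_s: 30.08
position: [0.634, 0.0381, 0.1633]
orientation: [[0.99, -0.138, 0.0], [-0.138, -0.99, 0.0], [0.0, -0.0, -1.0]]
force: [1.3, -0.5, -1.1]
gripper_width: 0.0115
```

```bash
python3 -c "
from h import *
s=status.sense();print({k:np.round(s[k],3).tolist() for k in ('position','force','torque','joints','gripper_width')})"
```

```text
{'position': [0.634, 0.038, 0.163], 'force': [1.328, -0.541, -1.101], 'torque': [-0.119, -0.284, -0.067], 'joints': [0.007, 0.201, 1.356, 0.0, 1.584, 0.145], 'gripper_width': 0.012}
```

>>> {"name": "jog_arm", "arguments": {"plan": [{"tx": 0,"ty": 0,"tz": -0.005,"yaw": 1},{"tx": 0,"ty": 0,"tz": -0.005,"yaw": 1},{"tx": 0,"ty": 0,"tz": -0.005,"yaw": 1},{"tx": 0,"ty": 0,"tz": -0.005,"yaw": 1},{"tx": 0,"ty": 0,"tz": -0.005,"yaw": 1},{"tx": 0,"ty": 0,"tz": -0.005,"yaw": 1},{"tx": 0,"ty": 0,"tz": -0.005,"yaw": 1},{"tx": 0,"ty": 0,"tz": -0.005,"yaw": 1}]}}

```text
time_s: 30.75
position: [0.6337, 0.0382, 0.1635]
orientation: [[0.765, -0.644, -0.001], [-0.644, -0.765, -0.0], [-0.001, 0.001, -1.0]]
force: [0.6, 0.8, -2.5]
gripper_width: 0.0119
```

```bash
python3 -c "
from h import *
s=status.sense();print({k:np.round(s[k],4).tolist() for k in ('position','force','torque','gripper_width')})"
```

```text
{'position': [0.6337, 0.0382, 0.1635], 'force': [0.6028, 0.7897, -2.487], 'torque': [0.1412, -0.0325, 0.3133], 'gripper_width': 0.0119}
```

>>> {"name": "jog_arm", "arguments": {"plan": [{"tx": 0,"ty": 0,"tz": -0.008,"yaw": -1},{"tx": 0,"ty": 0,"tz": -0.008,"yaw": -1},{"tx": 0,"ty": 0,"tz": -0.008,"yaw": -1},{"tx": 0,"ty": 0,"tz": -0.008,"yaw": -1},{"tx": 0,"ty": 0,"tz": -0.008,"yaw": -1},{"tx": 0,"ty": 0,"tz": -0.008,"yaw": -1},{"tx": 0,"ty": 0,"tz": -0.008,"yaw": -1},{"tx": 0,"ty": 0,"tz": -0.008,"yaw": -1}]}}

```text
time_s: 31.42
position: [0.6337, 0.0381, 0.164]
orientation: [[0.991, -0.135, -0.002], [-0.135, -0.991, 0.0], [-0.002, 0.0, -1.0]]
force: [2.2, 0.9, -6.6]
gripper_width: 0.012
```

>>> {"name": "jog_arm", "arguments": {"plan": [{"tx": 0,"ty": 0,"tz": -0.008,"yaw": -1},{"tx": 0,"ty": 0,"tz": -0.008,"yaw": -1},{"tx": 0,"ty": 0,"tz": -0.008,"yaw": -1},{"tx": 0,"ty": 0,"tz": -0.008,"yaw": -1},{"tx": 0,"ty": 0,"tz": -0.008,"yaw": -1},{"tx": 0,"ty": 0,"tz": -0.008,"yaw": -1},{"tx": 0,"ty": 0,"tz": -0.008,"yaw": -1},{"tx": 0,"ty": 0,"tz": -0.008,"yaw": -1}]}}

```text
time_s: 32.08
position: [0.6339, 0.0384, 0.1652]
orientation: [[0.912, 0.411, -0.002], [0.411, -0.912, 0.001], [-0.001, -0.001, -1.0]]
force: [4.7, 0.8, -8.7]
gripper_width: 0.0115
```

```bash
python3 -c "
from h import *
s=status.sense();print({k:np.round(s[k],4).tolist() for k in ('position','force','torque','gripper_width')})"
```

```text
{'position': [0.6339, 0.0384, 0.1652], 'force': [4.7484, 0.8034, -8.6978], 'torque': [0.1094, -0.9258, -0.2611], 'gripper_width': 0.0115}
```

>>> {"name": "jog_arm", "arguments": {"plan": [{"tx": 0,"ty": 0,"tz": -0.006,"yaw": 1},{"tx": 0,"ty": 0,"tz": -0.006,"yaw": 1},{"tx": 0,"ty": 0,"tz": -0.006,"yaw": 1},{"tx": 0,"ty": 0,"tz": -0.006,"yaw": 1},{"tx": 0,"ty": 0,"tz": -0.006,"yaw": 1},{"tx": 0,"ty": 0,"tz": -0.006,"yaw": 1},{"tx": 0,"ty": 0,"tz": -0.006,"yaw": 1},{"tx": 0,"ty": 0,"tz": -0.006,"yaw": 1}]}}

```text
time_s: 32.75
position: [0.6337, 0.0379, 0.1664]
orientation: [[0.99, -0.141, -0.002], [-0.141, -0.99, -0.001], [-0.002, 0.001, -1.0]]
force: [2.4, -0.4, -7.4]
gripper_width: 0.0116
```

>>> {"name": "jog_arm", "arguments": {"plan": [{"tx": 0,"ty": 0,"tz": -0.006,"yaw": 1},{"tx": 0,"ty": 0,"tz": -0.006,"yaw": 1},{"tx": 0,"ty": 0,"tz": -0.006,"yaw": 1},{"tx": 0,"ty": 0,"tz": -0.006,"yaw": 1},{"tx": 0,"ty": 0,"tz": -0.006,"yaw": 1},{"tx": 0,"ty": 0,"tz": -0.006,"yaw": 1},{"tx": 0,"ty": 0,"tz": -0.006,"yaw": 1},{"tx": 0,"ty": 0,"tz": -0.006,"yaw": 1}]}}

```text
time_s: 33.42
position: [0.6335, 0.0381, 0.1677]
orientation: [[0.765, -0.644, -0.003], [-0.644, -0.765, -0.0], [-0.002, 0.002, -1.0]]
force: [0.9, -0.6, -6.8]
gripper_width: 0.0113
```

>>> {"name": "jog_arm", "arguments": {"plan": [{"tx": 0,"ty": 0,"tz": -0.006,"yaw": -1},{"tx": 0,"ty": 0,"tz": -0.006,"yaw": -1},{"tx": 0,"ty": 0,"tz": -0.006,"yaw": -1},{"tx": 0,"ty": 0,"tz": -0.006,"yaw": -1},{"tx": 0,"ty": 0,"tz": -0.006,"yaw": -1},{"tx": 0,"ty": 0,"tz": -0.006,"yaw": -1},{"tx": 0,"ty": 0,"tz": -0.006,"yaw": -1},{"tx": 0,"ty": 0,"tz": -0.006,"yaw": -1}]}}

```text
time_s: 34.08
position: [0.6338, 0.0383, 0.169]
orientation: [[0.991, -0.135, -0.002], [-0.135, -0.991, 0.0], [-0.002, -0.0, -1.0]]
force: [3.0, 0.7, -5.9]
gripper_width: 0.0118
```

>>> {"name": "jog_arm", "arguments": {"plan": [{"tx": 0,"ty": 0,"tz": -0.006,"yaw": -1},{"tx": 0,"ty": 0,"tz": -0.006,"yaw": -1},{"tx": 0,"ty": 0,"tz": -0.006,"yaw": -1},{"tx": 0,"ty": 0,"tz": -0.006,"yaw": -1},{"tx": 0,"ty": 0,"tz": -0.006,"yaw": -1},{"tx": 0,"ty": 0,"tz": -0.006,"yaw": -1},{"tx": 0,"ty": 0,"tz": -0.006,"yaw": -1},{"tx": 0,"ty": 0,"tz": -0.006,"yaw": -1}]}}

```text
time_s: 34.75
position: [0.6343, 0.0382, 0.1709]
orientation: [[0.912, 0.411, -0.0], [0.411, -0.912, 0.0], [-0.0, -0.0, -1.0]]
force: [3.8, 1.1, -5.4]
gripper_width: 0.0115
```

>>> {"name": "jog_arm", "arguments": {"plan": [{"tx": 0,"ty": 0,"tz": -0.008,"yaw": 1},{"tx": 0,"ty": 0,"tz": -0.008,"yaw": 1},{"tx": 0,"ty": 0,"tz": -0.008,"yaw": 1},{"tx": 0,"ty": 0,"tz": -0.008,"yaw": 1},{"tx": 0,"ty": 0,"tz": -0.008,"yaw": 1},{"tx": 0,"ty": 0,"tz": -0.008,"yaw": 1},{"tx": 0,"ty": 0,"tz": -0.008,"yaw": 1},{"tx": 0,"ty": 0,"tz": -0.008,"yaw": 1}]}}

```text
time_s: 35.42
position: [0.6341, 0.0376, 0.1721]
orientation: [[0.99, -0.142, -0.001], [-0.142, -0.99, -0.001], [-0.001, 0.001, -1.0]]
force: [2.5, 0.3, -5.5]
gripper_width: 0.0115
```

>>> {"name": "jog_arm", "arguments": {"plan": [{"tx": 0,"ty": 0,"tz": -0.008,"yaw": 1},{"tx": 0,"ty": 0,"tz": -0.008,"yaw": 1},{"tx": 0,"ty": 0,"tz": -0.008,"yaw": 1},{"tx": 0,"ty": 0,"tz": -0.008,"yaw": 1},{"tx": 0,"ty": 0,"tz": -0.008,"yaw": 1},{"tx": 0,"ty": 0,"tz": -0.008,"yaw": 1},{"tx": 0,"ty": 0,"tz": -0.008,"yaw": 1},{"tx": 0,"ty": 0,"tz": -0.008,"yaw": 1}]}}

```text
time_s: 36.08
position: [0.6339, 0.0382, 0.1751]
orientation: [[0.765, -0.644, -0.001], [-0.644, -0.765, 0.0], [-0.001, 0.0, -1.0]]
force: [-0.0, 0.2, -0.4]
gripper_width: 0.0118
```

>>> {"name": "jog_arm", "arguments": {"plan": [{"tx": 0,"ty": 0,"tz": -0.008,"yaw": -1},{"tx": 0,"ty": 0,"tz": -0.008,"yaw": -1},{"tx": 0,"ty": 0,"tz": -0.008,"yaw": -1},{"tx": 0,"ty": 0,"tz": -0.008,"yaw": -1},{"tx": 0,"ty": 0,"tz": -0.008,"yaw": -1},{"tx": 0,"ty": 0,"tz": -0.008,"yaw": -1},{"tx": 0,"ty": 0,"tz": -0.008,"yaw": -1},{"tx": 0,"ty": 0,"tz": -0.008,"yaw": -1}]}}

```text
time_s: 36.75
position: [0.6339, 0.0382, 0.1768]
orientation: [[0.991, -0.135, -0.001], [-0.135, -0.991, 0.0], [-0.001, 0.0, -1.0]]
force: [0.3, 0.2, -1.1]
gripper_width: 0.0116
```

```bash
python3 -c "
from h import *
s=status.sense();print({k:np.round(s[k],4).tolist() for k in ('position','force','torque','gripper_width')})"
```

```text
{'position': [0.6339, 0.0382, 0.1768], 'force': [0.3152, 0.2452, -1.1247], 'torque': [-0.1014, -0.1138, 0.0027], 'gripper_width': 0.0116}
```

>>> {"name": "jog_arm", "arguments": {"plan": [{"tx": 0,"ty": 0,"tz": -0.5,"yaw": 0},{"tx": 0,"ty": 0,"tz": -0.7,"yaw": 0},{"tx": 0,"ty": 0,"tz": -0.8,"yaw": 0},{"tx": 0,"ty": 0,"tz": -0.8,"yaw": 0},{"tx": 0,"ty": 0,"tz": -0.8,"yaw": 0},{"tx": 0,"ty": 0,"tz": 0,"yaw": 0},{"tx": 0,"ty": 0,"tz": 0,"yaw": 0}]}}

```text
time_s: 37.33
position: [0.6344, 0.0381, 0.2691]
orientation: [[0.99, -0.139, 0.003], [-0.139, -0.99, 0.0], [0.003, -0.001, -1.0]]
force: [-0.3, -0.2, -0.7]
gripper_width: 0.0115
```

```bash
python3 - <<'E'
from h import *
s=shot("top","t2.png"); px,W=cloud(s); x,y,z=W.T
r=(x>.25)&(x<.44)&(y>.2)&(y<.38)
for n,k in (("rim",r&(z>.052)&(z<.075)),("mid",r&(z>.02)&(z<.034)),("floor",r&(z<.008))):
    print(n,k.sum(),np.percentile(W[k],[2,50,98],axis=0).round(3).tolist())
k=r&(z>.05)
for a,b in((.27,.29),(.29,.31),(.33,.35),(.37,.39),(.39,.42)):
    q=k&(x>a)&(x<b); print(a,q.sum(),np.percentile(y[q],[1,50,99]).round(3) if q.sum() else "")
s=shot("scene","s2.png")
E
```

```text
rim 324 [[0.281, 0.243, 0.053], [0.291, 0.298, 0.061], [0.366, 0.345, 0.066]]
mid 301 [[0.288, 0.252, 0.02], [0.397, 0.321, 0.028], [0.41, 0.344, 0.033]]
floor 4788 [[0.291, 0.203, -0.003], [0.364, 0.283, 0.001], [0.437, 0.377, 0.006]]
0.27 166 [0.244 0.291 0.343]
0.29 50 [0.243 0.341 0.345]
0.33 47 [0.244 0.341 0.344]
0.37 3 [0.248 0.25  0.343]
0.39 0
```

View pics/s2.png

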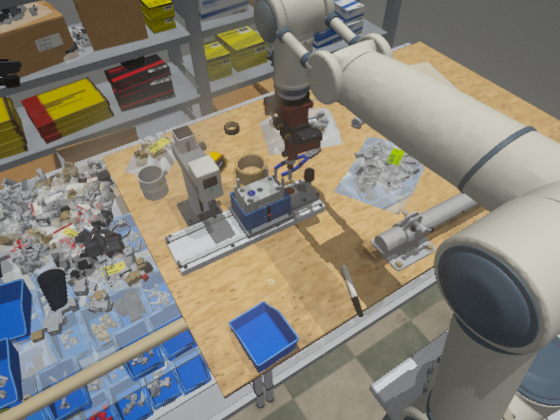

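The bin's high wall is on the robot side (x≈0.285) and its low front is at x≈0.41. The scene view shows the pin held clear above the bush.

>>> {"name": "jog_arm", "arguments": {"plan": [{"tx": -1,"ty": 0,"tz": 0,"yaw": 0},{"tx": -1,"ty": 0,"tz": 0,"yaw": 0},{"tx": -1,"ty": 0,"tz": 0,"yaw": 0},{"tx": -1,"ty": 0,"tz": 0,"yaw": 0},{"tx": -1,"ty": 0,"tz": 0,"yaw": 0},{"tx": -1,"ty": 0,"tz": 0,"yaw": 0},{"tx": -1,"ty": 0,"tz": 0,"yaw": 0},{"tx": -1,"ty": 0,"tz": 0,"yaw": 0}]}}

```text
time_s: 38.1
position: [0.4342, 0.0658, 0.265]
orientation: [[0.99, -0.139, -0.003], [-0.139, -0.99, -0.0], [-0.003, 0.001, -1.0]]
force: [-0.6, 0.0, -0.0]
gripper_width: 0.0118
```

>>> {"name": "jog_arm", "arguments": {"plan": [{"tx": 0,"ty": 0,"tz": 0,"yaw": 1},{"tx": 0,"ty": 0,"tz": 0,"yaw": 1},{"tx": 0,"ty": 0,"tz": 0,"yaw": 1},{"tx": 0,"ty": 0,"tz": 0,"yaw": 1},{"tx": 0,"ty": 0,"tz": 0,"yaw": 1},{"tx": 0,"ty": 0,"tz": 0,"yaw": 1},{"tx": 0,"ty": 0,"tz": 0,"yaw": 1},{"tx": 0,"ty": 0,"tz": 0,"yaw": 1}]}}

```text
time_s: 38.77
position: [0.4354, 0.0657, 0.2651]
orientation: [[0.764, -0.645, -0.003], [-0.645, -0.764, -0.0], [-0.002, 0.002, -1.0]]
force: [0.4, 0.4, -1.0]
gripper_width: 0.0116
```

>>> {"name": "jog_arm", "arguments": {"plan": [{"tx": 0,"ty": 0,"tz": 0,"yaw": 1},{"tx": 0,"ty": 0,"tz": 0,"yaw": 1},{"tx": 0,"ty": 0,"tz": 0,"yaw": 1},{"tx": 0,"ty": 0,"tz": 0,"yaw": 1},{"tx": 0,"ty": 0,"tz": 0,"yaw": 1},{"tx": 0,"ty": 0,"tz": 0,"yaw": 1},{"tx": 0,"ty": 0,"tz": 0,"yaw": 1},{"tx": 0,"ty": 0,"tz": 0,"yaw": 1}]}}

```text
time_s: 39.43
position: [0.4354, 0.0657, 0.2651]
orientation: [[0.306, -0.952, -0.003], [-0.952, -0.306, -0.0], [-0.001, 0.003, -1.0]]
force: [-0.9, 0.4, -0.6]
gripper_width: 0.0117
```

>>> {"name": "jog_arm", "arguments": {"plan": [{"tx": 0,"ty": 0,"tz": 0,"yaw": 1},{"tx": 0,"ty": 0,"tz": 0,"yaw": 1},{"tx": 0,"ty": 0,"tz": 0,"yaw": 1},{"tx": 0,"ty": 0,"tz": 0,"yaw": 1},{"tx": 0,"ty": 0,"tz": 0,"yaw": 0.5},{"tx": -0.9,"ty": 0.5,"tz": 0,"yaw": 0},{"tx": -0.9,"ty": 0.5,"tz": 0,"yaw": 0},{"tx": -0.9,"ty": 0.5,"tz": 0,"yaw": 0}]}}

```text
time_s: 40.1
position: [0.3975, 0.1335, 0.2651]
orientation: [[-0.001, -1.0, -0.003], [-1.0, 0.001, -0.001], [0.001, 0.003, -1.0]]
force: [0.2, 0.6, -0.8]
gripper_width: 0.0117
```

>>> {"name": "jog_arm", "arguments": {"plan": [{"tx": -0.9,"ty": 0.5,"tz": 0,"yaw": 0},{"tx": -0.9,"ty": 0.5,"tz": 0,"yaw": 0},{"tx": -0.9,"ty": 0.5,"tz": 0,"yaw": 0},{"tx": -0.9,"ty": 0.5,"tz": 0,"yaw": 0},{"tx": -0.9,"ty": 0.5,"tz": 0,"yaw": 0},{"tx": -0.9,"ty": 0.5,"tz": 0,"yaw": 0},{"tx": 0,"ty": 0,"tz": 0,"yaw": 0},{"tx": 0,"ty": 0,"tz": 0,"yaw": 0}]}}

```text
time_s: 40.77
position: [0.3223, 0.2686, 0.2655]
orientation: [[0.004, -1.0, -0.002], [-1.0, -0.004, -0.002], [0.002, 0.002, -1.0]]
force: [0.2, -0.7, -1.6]
gripper_width: 0.0111
```

>>> {"name": "jog_arm", "arguments": {"plan": [{"tx": -1,"ty": 0.6,"tz": 0,"yaw": 0},{"tx": 0,"ty": 0,"tz": 0.8,"yaw": 0},{"tx": 0,"ty": 0,"tz": 0.8,"yaw": 0},{"tx": 0,"ty": 0,"tz": 0.8,"yaw": 0},{"tx": 0,"ty": 0,"tz": 0.8,"yaw": 0},{"tx": 0,"ty": 0,"tz": 0.6,"yaw": 0},{"tx": 0,"ty": 0,"tz": 0,"yaw": 0},{"tx": 0,"ty": 0,"tz": 0,"yaw": 0}]}}

```text
time_s: 41.43
position: [0.3082, 0.292, 0.1709]
orientation: [[-0.0, -1.0, -0.002], [-1.0, 0.0, -0.002], [0.002, 0.002, -1.0]]
force: [-0.1, 0.3, -1.0]
gripper_width: 0.0118
```

>>> {"name": "jog_arm", "arguments": {"plan": [{"tx": 0,"ty": 0,"tz": 0.1,"yaw": 0},{"tx": 0,"ty": 0,"tz": 0.1,"yaw": 0},{"tx": 0,"ty": 0,"tz": 0,"yaw": 0},{"tx": 0,"ty": 0,"tz": 0,"yaw": 0}]}}

```text
time_s: 41.77
position: [0.3084, 0.2932, 0.1678]
orientation: [[0.001, -1.0, 0.001], [-1.0, -0.001, 0.001], [-0.001, -0.001, -1.0]]
force: [0.3, 0.2, -1.0]
gripper_width: 0.0114
```

>>> {"name": "jog_arm", "arguments": {"plan": [{"tx": 0,"ty": 0,"tz": 0.1,"yaw": 0},{"tx": 0,"ty": 0,"tz": 0.1,"yaw": 0},{"tx": 0,"ty": 0,"tz": 0.1,"yaw": 0},{"tx": 0,"ty": 0,"tz": 0,"yaw": 0},{"tx": 0,"ty": 0,"tz": 0,"yaw": 0}]}}

```text
time_s: 42.18
position: [0.3081, 0.2931, 0.1596]
orientation: [[0.001, -1.0, -0.0], [-1.0, -0.001, -0.0], [0.0, 0.0, -1.0]]
force: [0.5, 0.4, -1.0]
gripper_width: 0.0114
```

>>> {"name": "jog_arm", "arguments": {"plan": [{"tx": 0,"ty": 0,"tz": 0.03,"yaw": 0},{"tx": 0,"ty": 0,"tz": 0,"yaw": 0},{"tx": 0,"ty": -0.4,"tz": 0.02,"yaw": 0},{"tx": 0,"ty": -0.4,"tz": 0.07,"yaw": 0},{"tx": 0,"ty": -0.4,"tz": 0.12,"yaw": 0},{"tx": 0,"ty": -0.4,"tz": 0.16,"yaw": 0},{"tx": 0,"ty": -0.4,"tz": 0.22,"yaw": 0},{"tx": 0,"ty": 0,"tz": 0,"yaw": 0}], "grip_force": 5}}

```text
time_s: 42.85
position: [0.36, 0.2927, 0.1427]
orientation: [[-0.001, -1.0, -0.0], [-1.0, 0.001, -0.001], [0.001, 0.0, -1.0]]
force: [0.9, 0.2, -0.2]
gripper_width: 0.0121
```

```bash
python3 - <<'E'
from h import *
a=status.sense(); print(np.round(a["position"],4),np.round(a["force"],1),a["gripper_width"])
s=shot("scene"); w=shot("wrist")
cv2.imwrite("pics/bin.png",np.hstack([cv2.resize(s["img"][270:400,190:330],(560,520)),cv2.resize(w["img"][150:420,100:460],(240,180),interpolation=cv2.INTER_AREA) if 0 else np.zeros((520,1,3),np.uint8)])[:,:,::-1])
E
```

```text
[0.36   0.2927 0.1427] [ 0.9  0.2 -0.2] 0.012140075336258145
```

View pics/bin.png

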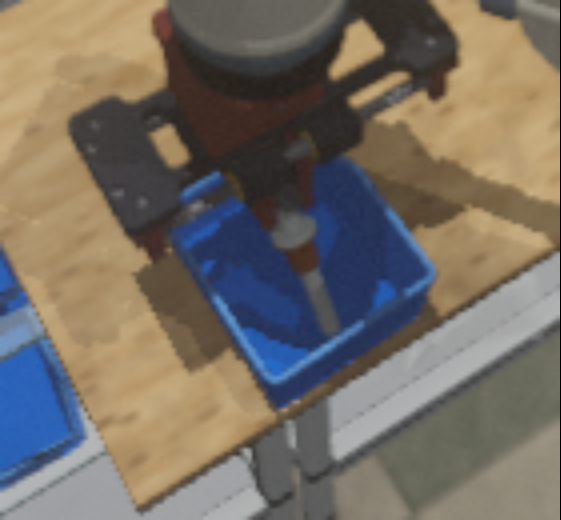

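>>> {"name": "jog_arm", "arguments": {"plan": [{"tx": 0,"ty": 0,"tz": 0,"yaw": 0},{"tx": 0,"ty": 0,"tz": 0,"yaw": 0},{"tx": 0,"ty": 0,"tz": 0,"yaw": 0},{"tx": 0,"ty": 0,"tz": 0,"yaw": 0},{"tx": 0,"ty": 0,"tz": 0,"yaw": 0},{"tx": 0,"ty": 0,"tz": -1,"yaw": 0},{"tx": 0,"ty": 0,"tz": -1,"yaw": 0},{"tx": 0,"ty": 0,"tz": -1,"yaw": 0}], "hand": 0}}

```text
time_s: 43.62
position: [0.3577, 0.293, 0.2198]
orientation: [[0.001, -1.0, -0.001], [-1.0, -0.001, -0.001], [0.001, 0.001, -1.0]]
force: [0.4, 0.2, 0.2]
gripper_width: 0.0443
```

>>> {"name": "jog_arm", "arguments": {"plan": [{"tx": 0,"ty": 0,"tz": -1,"yaw": 0},{"tx": 0,"ty": 0,"tz": -1,"yaw": -1},{"tx": 0.6,"ty": -1,"tz": 0,"yaw": -1},{"tx": 0.6,"ty": -1,"tz": 0,"yaw": -1},{"tx": 0.6,"ty": -1,"tz": 0,"yaw": -1},{"tx": 0.6,"ty": -1,"tz": 0,"yaw": -1},{"tx": 0.6,"ty": 0,"tz": 0,"yaw": 0},{"tx": 0,"ty": 0,"tz": 0,"yaw": 0}]}}

```text
time_s: 44.28
position: [0.4733, 0.2358, 0.2684]
orientation: [[0.341, -0.94, -0.001], [-0.94, -0.341, -0.002], [0.001, 0.002, -1.0]]
force: [-0.0, -0.5, 0.3]
gripper_width: 0.0441
```

```bash
python3 - <<'E'
from h import *
s=shot("scene"); t=shot("top")
cv2.imwrite("pics/bin2.png",np.hstack([cv2.resize(s["img"][270:400,190:330],(400,400)),cv2.resize(t["img"][270:360,145:235],(400,400))])[:,:,::-1])
px,W=cloud(t); x,y,z=W.T
k=(x>.293)&(x<.4)&(y>.257)&(y<.333)&(z>.006); print(k.sum(),np.percentile(W[k],[2,50,98],axis=0).round(3).tolist())
E
```

```text
529 [[0.297, 0.258, 0.006], [0.374, 0.288, 0.025], [0.4, 0.324, 0.538]]
```

View pics/bin2.png

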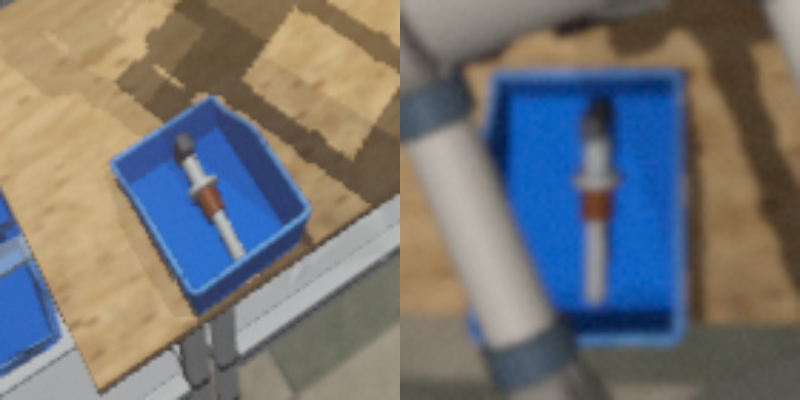

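The pin lies flat in the blue bin. In the top crop its tee is at (600,105) and its foot at (595,300). Now the knob.

>>> {"name": "jog_arm", "arguments": {"plan": [{"tx": 0,"ty": 0,"tz": 0,"yaw": -1},{"tx": 0,"ty": 0,"tz": 0,"yaw": -1},{"tx": 0,"ty": 0,"tz": 0,"yaw": -1},{"tx": 0,"ty": 0,"tz": 0,"yaw": -1},{"tx": 0,"ty": 0,"tz": 0,"yaw": -1},{"tx": 0,"ty": 0,"tz": 0,"yaw": -1},{"tx": 0,"ty": 0,"tz": 0,"yaw": -1},{"tx": 0,"ty": 0,"tz": 0,"yaw": -1}], "hand": -1}}

```text
time_s: 45.05
position: [0.4709, 0.2386, 0.2697]
orientation: [[0.792, -0.611, 0.001], [-0.611, -0.792, 0.001], [0.0, -0.001, -1.0]]
force: [0.5, -0.0, -0.6]
gripper_width: 0.0877
```

>>> {"name": "jog_arm", "arguments": {"plan": [{"tx": 0,"ty": 0,"tz": 0,"yaw": -1},{"tx": 0,"ty": 0,"tz": 0,"yaw": -1},{"tx": 0,"ty": 0,"tz": 0,"yaw": -1},{"tx": 0,"ty": 0,"tz": 0,"yaw": -1},{"tx": 0,"ty": 0,"tz": 0,"yaw": -1},{"tx": 0,"ty": 0,"tz": 0,"yaw": -1},{"tx": 0,"ty": 0,"tz": 0,"yaw": -1},{"tx": 0,"ty": 0,"tz": 0,"yaw": -1}]}}

```text
time_s: 45.72
position: [0.4709, 0.2386, 0.2697]
orientation: [[0.995, -0.099, 0.001], [-0.099, -0.995, 0.001], [0.001, -0.001, -1.0]]
force: [-0.2, 0.3, -0.6]
gripper_width: 0.0879
```

>>> {"name": "jog_arm", "arguments": {"plan": [{"tx": 0,"ty": 0,"tz": 0,"yaw": -1},{"tx": 0,"ty": 1,"tz": 0,"yaw": 0},{"tx": 0,"ty": 1,"tz": 0,"yaw": 0},{"tx": 0,"ty": 1,"tz": 0,"yaw": 0},{"tx": 0,"ty": 1,"tz": 0,"yaw": 0},{"tx": 0.7,"ty": 1,"tz": 0,"yaw": 0},{"tx": 1,"ty": 1,"tz": 0,"yaw": 0},{"tx": 1,"ty": 1,"tz": 0,"yaw": 0}]}}

```text
time_s: 46.38
position: [0.5333, 0.0605, 0.2704]
orientation: [[0.999, -0.032, 0.002], [-0.032, -0.999, 0.001], [0.002, -0.001, -1.0]]
force: [0.7, 0.6, -0.4]
gripper_width: 0.088
```

>>> {"name": "jog_arm", "arguments": {"plan": [{"tx": 1,"ty": 1,"tz": 0,"yaw": 0},{"tx": 1,"ty": 1,"tz": 0,"yaw": 0},{"tx": 1,"ty": 1,"tz": 0,"yaw": 0},{"tx": 1,"ty": 0,"tz": 0,"yaw": 0},{"tx": 0,"ty": 0,"tz": 0,"yaw": 0},{"tx": 0,"ty": 0,"tz": 0,"yaw": 0},{"tx": 0,"ty": 0,"tz": 0,"yaw": 0}]}}

```text
time_s: 46.97
position: [0.6303, -0.0166, 0.2695]
orientation: [[0.999, -0.032, -0.0], [-0.032, -0.999, 0.0], [-0.0, -0.0, -1.0]]
force: [-0.3, -1.2, 1.2]
gripper_width: 0.0879
```

```bash
cat > nd.py <<'E'
from h import *
import sys
s=shot("scene"); g=[.642,.257,.138]; u=proj(s,[g])[0]; m=proj(s,[[.6377,.1503,.118]])[0]; print("needle guess px",u.round(1),"mark px",m.round(1))
hsv=cv2.cvtColor(s["img"],cv2.COLOR_RGB2HSV); b=cv2.inRange(hsv,(105,90,40),(130,255,255))
for c in cv2.findContours(b,0,2)[0]:
    M=cv2.moments(c)
    if 8<M["m00"]<120:
        q=[M["m10"]/M["m00"],M["m01"]/M["m00"]]
        P=plane(s,[q],.118)[0]
        if .6<P[0]<.68 and .1<P[1]<.32: print("blue",np.round(q,1),M["m00"],P.round(4))
x0,y0=int(u[0])-30,int(u[1])-30; print("crop origin",x0,y0)
cv2.imwrite("pics/%s.png"%sys.argv[1],cv2.resize(s["img"][y0:y0+70,x0:x0+100],None,fx=8,fy=8,interpolation=cv2.INTER_CUBIC)[:,:,::-1])
a=status.sense(); print(np.round(a["position"],4),a["time_s"])
E
python3 nd.py nd1; python3 - <<'E'
from h import *
s=shot("wrist"); px,W=cloud(s); z=W[:,2]; k=(z>.1)&(z<.12)&(np.hypot(W[:,0]-.632,W[:,1]+.022)<.03); q=W[k]; print("knob",k.sum(),cv2.minEnclosingCircle((q[:,:2]*1000).astype(np.float32)))
E
```

```text
needle guess px [210.3 203.6] mark px [251.1 192.8]
blue [251.1 192.8] 19.5 [0.6377 0.1505 0.118 ]
crop origin 180 173
[ 0.6301 -0.0166  0.27  ] 47.0167
knob 1092 ((631.6078491210938, -20.802627563476562), 13.853086471557617)
```

View pics/nd1.png

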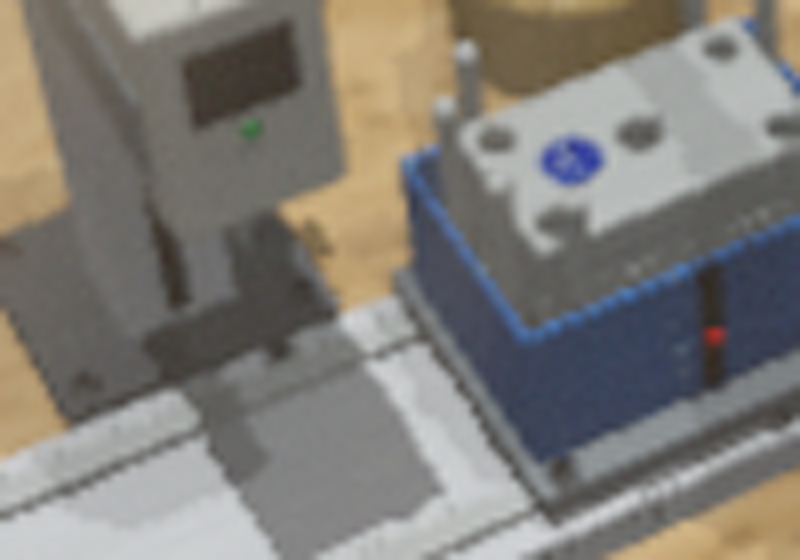

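```bash
python3 - <<'E'
from h import *
s=shot("scene"); px,W=cloud(s); x,y,z=W.T
k=(px[:,0]>198)&(px[:,0]<225)&(px[:,1]>190)&(px[:,1]<212)
zc=s["z_map"]; 
np.set_printoptions(linewidth=220)
print((zc[192:210,200:222]*1000).astype(int))
k=(z>.13)&(z<.176)&(x>.62)&(x<.66)&(y>.23)&(y<.285)
for a,b in zip(px[k],W[k]): print(a,b.round(4))
E
```

```text
[[ 897  896  899  902  903  905  905  907  907  911  912  913  914  919  920  921  925  922  923  929  928  931]
 [ 902  900  902  904  904  906  908  910  909  911  914  916  917  921  921  923  924  925  928  928  930  932]
 [ 904  901  902  903  909  909  909  914  913  915  918  916  919  920  921  925  927  929  930  933  935  935]
 [ 906  906  907  908  909  909  914  913  915  919  915  919  922  924  925  926  929  928  932    0  935  936]
 [ 910  909  905  910  912  911  918  914  919  917  919  923  923  927  927  928  929  933  932  936 1183 1178]
 [ 913  911  911  913  912  915  916  917  920  920  921  926  926  928  932  932  934  936 1179 1178 1184 1180]
 [ 921  911  912  913  913  919  917  920  920  921  922  926  927  932  931 1183 1180 1178 1178 1173 1176 1180]
 [ 925  914  914  917  913  917  921  923  925  926  926  930  931 1160 1160 1158 1174 1172 1175 1171 1176 1171]
 [1088  918  919  917  919  921  921  924  928  927  962 1154 1157 1156 1155 1157 1170 1172 1171 1175 1170 1173]
 [1089  923  918  923  921  924  924  926 1157 1154  969 1154 1156 1152 1151 1157 1
[... 399 characters left out ...]
3 1120 1115 1115 1140 1140 1141 1142 1147 1141 1146 1145 1148 1145 1147 1160 1161]
 [1101 1107 1110 1111 1115 1114 1113 1117 1123 1140 1141 1142 1142 1143 1138 1146 1138 1143 1144 1141 1154 1156]
 [1111 1108 1105 1112 1118 1117 1118 1122 1126 1138 1140 1139 1140 1138 1139 1139 1139 1136 1132 1141 1141 1159]
 [1111 1110 1114 1116 1121 1120 1124 1121 1125 1131 1135 1140 1134 1137 1136 1135 1133 1130 1130 1129 1139 1143]
 [1111 1111 1116 1121 1123 1122 1128 1126 1130 1132 1135 1133 1136 1135 1137 1135 1134 1128 1126 1131 1138 1132]]
[210 200] [0.6367 0.2577 0.1559]
[210 201] [0.6399 0.2571 0.1491]
[210 202] [0.6412 0.2572 0.1445]
[210 203] [0.6444 0.2566 0.1376]
[211 203] [0.6426 0.2548 0.1381]
```

>>> {"name": "jog_arm", "arguments": {"plan": [{"tx": 0.07,"ty": 0.2,"tz": 0.8,"yaw": 0.07},{"tx": 0,"ty": 0,"tz": 1,"yaw": 0},{"tx": 0,"ty": 0,"tz": 1,"yaw": 0},{"tx": 0,"ty": 0,"tz": 0.9,"yaw": 0},{"tx": 0,"ty": 0,"tz": 0.6,"yaw": 0},{"tx": 0,"ty": 0,"tz": 0,"yaw": 0},{"tx": 0,"ty": 0,"tz": 0,"yaw": 0}]}}

```text
time_s: 47.7
position: [0.6317, -0.0224, 0.1617]
orientation: [[0.999, -0.038, -0.001], [-0.038, -0.999, 0.0], [-0.001, -0.0, -1.0]]
force: [0.4, -0.1, 0.5]
gripper_width: 0.0879
```

>>> {"name": "jog_arm", "arguments": {"plan": [{"tx": 0,"ty": 0,"tz": 0,"yaw": 0},{"tx": 0,"ty": 0,"tz": 0,"yaw": 0},{"tx": 0,"ty": 0,"tz": 0,"yaw": 0},{"tx": 0,"ty": 0,"tz": 0,"yaw": 0},{"tx": 0,"ty": 0,"tz": 0,"yaw": 0},{"tx": 0,"ty": 0,"tz": 0,"yaw": 0},{"tx": 0,"ty": 0,"tz": 0,"yaw": 0},{"tx": 0,"ty": 0,"tz": 0,"yaw": 0}], "hand": 1, "grip_force": 35}}

```text
time_s: 48.37
position: [0.6325, -0.023, 0.1616]
orientation: [[0.999, -0.039, -0.0], [-0.039, -0.999, -0.0], [-0.0, 0.0, -1.0]]
force: [-0.3, -0.2, -0.0]
gripper_width: 0.038
```

>>> {"name": "jog_arm", "arguments": {"plan": [{"tx": 0,"ty": 0,"tz": 0,"yaw": 0},{"tx": 0,"ty": 0,"tz": 0,"yaw": 0},{"tx": 0,"ty": 0,"tz": 0,"yaw": 0},{"tx": 0,"ty": 0,"tz": 0,"yaw": 0}]}}

```text
time_s: 48.7
position: [0.6322, -0.023, 0.1615]
orientation: [[0.999, -0.039, -0.001], [-0.039, -0.999, 0.0], [-0.001, 0.0, -1.0]]
force: [-3.4, -0.1, 1.2]
gripper_width: 0.0272
```

>>> {"name": "jog_arm", "arguments": {"plan": [{"tx": 0,"ty": -0.2,"tz": 0,"yaw": 0},{"tx": 0,"ty": -0.4,"tz": 0,"yaw": 0},{"tx": 0,"ty": -0.5,"tz": 0,"yaw": 0},{"tx": 0,"ty": -0.5,"tz": 0,"yaw": 0},{"tx": 0,"ty": -0.5,"tz": 0,"yaw": 0},{"tx": 0,"ty": -0.5,"tz": 0,"yaw": 0},{"tx": 0,"ty": -0.5,"tz": 0,"yaw": 0},{"tx": 0,"ty": -0.4,"tz": 0,"yaw": 0}]}}

```text
time_s: 49.37
position: [0.6353, 0.0643, 0.1616]
orientation: [[0.999, -0.039, -0.002], [-0.039, -0.999, -0.002], [-0.002, 0.002, -1.0]]
force: [-4.5, -4.6, 0.9]
gripper_width: 0.0272
```

>>> {"name": "jog_arm", "arguments": {"plan": [{"tx": 0,"ty": -0.3,"tz": 0,"yaw": 0},{"tx": 0,"ty": -0.2,"tz": 0,"yaw": 0},{"tx": 0,"ty": 0,"tz": 0,"yaw": 0},{"tx": 0,"ty": 0,"tz": 0,"yaw": 0},{"tx": 0,"ty": 0,"tz": 0,"yaw": 0}]}}

```text
time_s: 49.78
position: [0.6357, 0.078, 0.1616]
orientation: [[0.999, -0.038, -0.002], [-0.038, -0.999, 0.002], [-0.002, -0.002, -1.0]]
force: [-5.5, 4.1, 1.6]
gripper_width: 0.0274
```

```bash
cat > chk.py <<'E'
from h import *
s=shot("scene"); a=s["st"]; print(np.round(a["position"],4),np.round(a["force"],1),a["time_s"])
hsv=cv2.cvtColor(s["img"],cv2.COLOR_RGB2HSV); b=cv2.inRange(hsv,(105,90,40),(130,255,255))
for c in cv2.findContours(b,0,2)[0]:
    M=cv2.moments(c)
    if 4<M["m00"]<120:
        q=[M["m10"]/M["m00"],M["m01"]/M["m00"]]; P=plane(s,[q],.118)[0]
        if .6<P[0]<.68 and .1<P[1]<.32: print("blue",np.round(q,1),M["m00"],P.round(4))
px,W=cloud(s); x,y,z=W.T
k=(z>.122)&(z<.2)&(px[:,0]>=206)&(px[:,0]<=215)&(px[:,1]>196)&(px[:,1]<207)
for p,w in zip(px[k],W[k]): print(p,w.round(4))
k=(abs(z-.118)<.004)&(x>.59)&(x<.69)&(y>.1)&(y<.33); print("plate",k.sum(),cv2.minAreaRect((W[k][:,:2]*1000).astype(np.float32)))
u=proj(s,[[.642,.2568,.118]])[0]; x0,y0=int(u[0])-40,int(u[1])-30
cv2.imwrite("pics/fin.png",cv2.resize(s["img"][y0:y0+60,x0:x0+80],None,fx=10,fy=10,interpolation=cv2.INTER_CUBIC)[:,:,::-1]); print(x0,y0,u)
E
python3 chk.py
```

```text
[0.6357 0.078  0.1616] [-5.5  4.1  1.6] 49.7833
blue [206.8 223.8] 51.5 [0.6071 0.2857 0.118 ]
[206 197] [0.6138 0.2728 0.1959]
[207 197] [0.6158 0.2699 0.1925]
[208 197] [0.6122 0.2688 0.1951]
[209 197] [0.6154 0.2656 0.1903]
[210 197] [0.6151 0.2634 0.1893]
[211 197] [0.6157 0.2609 0.1873]
[212 197] [0.6142 0.2592 0.1877]
[213 197] [0.6162 0.2562 0.184 ]
[214 197] [0.6145 0.2545 0.1846]
[215 197] [0.6148 0.2521 0.1829]
[206 198] [0.6156 0.2727 0.191 ]
[207 198] [0.6148 0.2707 0.1906]
[208 198] [0.616  0.2681 0.1879]
[209 198] [0.616  0.2658 0.1865]
[210 198] [0.6139 0.2642 0.1876]
[211 198] [0.6163 0.2612 0.1836]
[212 198] [0.6176 0.2585 0.1808]
[213 198] [0.6145 0.2572 0.1829]
[214 198] [0.6139 0.2551 0.1823]
[206 199] [0.6156 0.2731 0.188 ]
[207 199] [0.6149 0.2711 0.1875]
[208 199] [0.6142 0.2691 0.1869]
[209 199] [0.6158 0.2663 0.1838]
[210 199] [0.6141 0.2646 0.1843]
[211 199] [0.6136 0.2625 0.1835]
[212 199] [0.6153 0.2596 0.1803]
[206 200] [0.6126 0.2745 0.1882]
[207 200] [0.6164 0.2711 0.1827]
[208 200] [0.6155 0.2691 0.1824]
[209 200] [0.617  0.2664 0.1794]
[210 200] [0.6354 0.2581 0.1573]
[206 201] [0.6173 0.2735 0.18  ]
[207 201] [0.6183 0.271  0.1775]
[210 201] [0.6433 0.2561 0.1453]
[210 202] [0.6402 0.2575 0.1455]
[210 203] [0.6417 0.2575 0.1406]
[211 203] [0.6417 0.2551 0.1391]
plate 742 ((639.1982421875, 228.71481323242188), (117.98861694335938, 78.44564819335938), 89.51702880859375)
171 179 [211.43425714 209.12435378]
```

>>> {"name": "jog_arm", "arguments": {"plan": [{"tx": 0,"ty": -0.1,"tz": 0,"yaw": 0},{"tx": 0,"ty": -0.1,"tz": 0,"yaw": 0},{"tx": 0,"ty": 0,"tz": 0,"yaw": 0},{"tx": 0,"ty": 0,"tz": 0,"yaw": 0},{"tx": 0,"ty": 0,"tz": 0,"yaw": 0},{"tx": 0,"ty": 0,"tz": 0,"yaw": 0}]}}

```text
time_s: 50.33
position: [0.6359, 0.0817, 0.1616]
orientation: [[0.999, -0.039, -0.002], [-0.039, -0.999, -0.0], [-0.002, 0.0, -1.0]]
force: [-5.8, -0.6, 1.5]
gripper_width: 0.027
```

```bash
python3 chk.py | grep -v "^\[2"; python3 - <<'E'
from h import *
s=shot("scene"); im=s["img"].astype(int); u=proj(s,[[.642,.2568,.118]])[0]; x0,y0=int(u[0])-12,int(u[1])-12
sub=im[y0:y0+24,x0:x0+24]; ex=sub[...,2]-(sub[...,0]+sub[...,1])//2
np.set_printoptions(linewidth=200); print(x0,y0); print(ex)
m=(ex>35)*ex; v,c=np.nonzero((ex>30)&(np.hypot(*(np.indices(ex.shape)-12))<8)); print(c.mean()+x0,v.mean()+y0,len(c),plane(s,[[(c.min()+c.max())/2+x0,(v.min()+v.max())/2+y0]],.118),plane(s,[[c.mean()+x0,v.mean()+y0]],.118))
E
```

```text
[0.6359 0.0817 0.1616] [-5.8 -0.6  1.5] 50.3333
blue [205.7 224.7] 44.5 [0.6061 0.289  0.118 ]
plate 751 ((637.962646484375, 230.88394165039062), (120.04936218261719, 77.71475219726562), 87.58035278320312)
171 179 [211.43425714 209.12435378]
199 197
[[-9 -8 -7 -7 -8 -6 -8 -7 -7 -8 -7 -7 -7 -7 -8 -8 -6 -6 -3 -4 -3 -1  0 -1]
 [-7 -9 -7 -7 -7 -7 -9 -8 -6 -7 -7 -6 -6 -8 -7 -5 -4 -5 -2 -3 -1 -1 -2  0]
 [-7 -8 -8 -6 -9 -8 -7 -7 -6 -7 -6 -8 -7 -7 -5 -4  0  0  0 -1 -1  0 -3 -1]
 [-4 -7 -6 -7 -7 -5 -7 -7 -7 -7 -7 -4 -6 -2 -2 -2 -2 -1  0 -1  0 -1 -2 -2]
 [-5 -5 -6 -6 -6 -7 -6 -8 -4 -5 -6 -3 -3 -2 -3 -4 -1 -2 -2 -1 -2  0 -2  0]
 [-7 -5 -6 -8 -7 -6 -5 -4 -2 -4 -3 -4 -3 -3 -3 -3  0 -2 -2 -4 -1  0 -1  0]
 [-5 -4 -5 -5 -5 -5 -4 -3 -5 -5 -2 -3 -4 -3 -2 -3 -4 -2 -1  0 -3 -2 -1 -2]
 [-4 -4 -6 -2 -5 -3 -3 -2 -5 -6 -4 -3 -6 -3 -4 -3 -2  0 -2  0 -3 -2 -1 -2]
 [-3 -6 -5 -3 -4 -4 -5 -4 -4 -3 -3 -3 -1 -1  1 -3 -3 -2 -1 -1 -2 -2 -3 -3]
 [-4 -5 -3 -3 -4 -4 -5 -2 -4 -3  2  9 17 14 17 14  6 -3 -1 -2 -1 -1 -1 -3]
 [-2 -5 -5 -3 -2 -4 -2 -4 -3  1 12 22 22 18 26 21 13  4 -2 -2 -2 -2 -3 -3]
 [-3 -5 -5 -3 -4 -2 -4 -2
[... 450 characters left out ...]
 -3 -4 -1 -1  0  0  0 -1 -1  0 -2 -2 -1 -1 -1 -1]
 [-5 -3 -4 -2 -2 -2 -3 -4 -1 -2 -1  0  0  0 -1 -2  0  0 -2 -1 -3  0  0 -1]
 [-3 -1 -5 -3 -3 -2 -1 -1 -2 -2 -3  1  0 -3 -3 -2 -2 -1 -1 -1 -1 -1 -2 -5]
 [-4 -1  0 -3 -2 -3 -2 -3 -2 -1 -4 -2 -1 -3 -2 -1 -1  0 -1  1 -1 -3 -2 -3]
 [-3 -2  1 -2 -3 -4 -2  0 -1 -3 -2 -3 -1 -3  0 -1 -1 -2 -3  0 -3 -4 -2 -3]
 [-1 -4 -3 -2 -4 -1 -2  0 -1 -3 -3 -3 -1 -3 -1 -1 -1 -3 -4 -2 -3 -2 -4 -4]
 [16 -3 -1 -3 -4 -4 -2 -2  0  0  0 -1 -1 -1 -3 -2 -5 -2 -3 -2 -4 -1 -2 -4]]<stdin>:5: RuntimeWarning: Mean of empty slice.
  ret = ret.dtype.type(ret / rcount)
Traceback (most recent call last):
ValueError: zero-size array to reduction operation minimum which has no identity
```

View pics/fin.png

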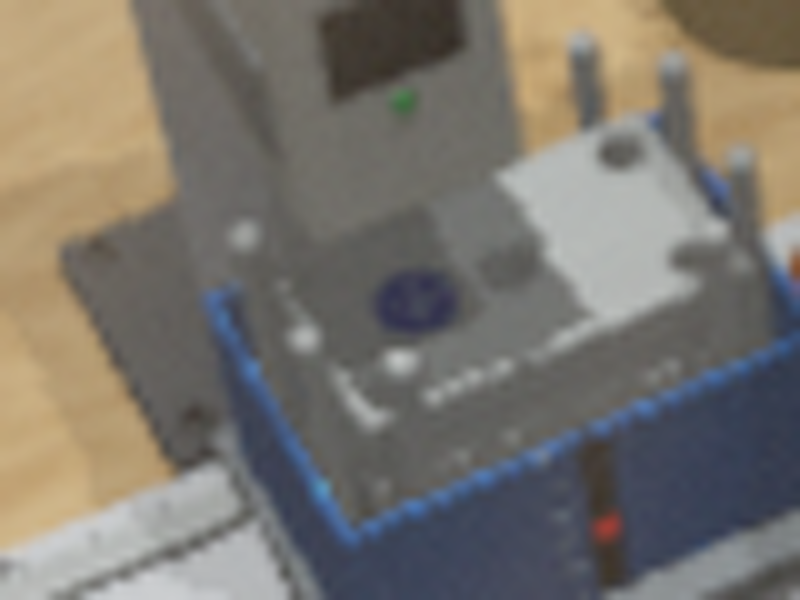

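The head now hides part of the view and the blue spot is at crop (418,302). The image and the arm's travel agree that about 1.8 mm remains.

>>> {"name": "jog_arm", "arguments": {"plan": [{"tx": 0,"ty": -0.07,"tz": 0,"yaw": 0},{"tx": 0,"ty": 0,"tz": 0,"yaw": 0},{"tx": 0,"ty": 0,"tz": 0,"yaw": 0},{"tx": 0,"ty": 0,"tz": 0,"yaw": 0},{"tx": 0,"ty": 0,"tz": 0,"yaw": 0},{"tx": 0,"ty": 0,"tz": 0,"yaw": 0}]}}

```text
time_s: 50.93
position: [0.6359, 0.0832, 0.1616]
orientation: [[0.999, -0.039, -0.002], [-0.039, -0.999, -0.001], [-0.002, 0.001, -1.0]]
force: [-5.8, -1.6, 2.1]
gripper_width: 0.0271
```

```bash
cat > bl.py <<'E'
from h import *
s=shot("scene"); print(np.round(s["st"]["position"],4),np.round(s["st"]["force"],1),s["st"]["time_s"]); im=s["img"].astype(float); u=proj(s,[[.642,.2568,.118]])[0]; x0,y0=int(u[0])-10,int(u[1])-6
sub=im[y0:y0+13,x0:x0+20]; ex=sub[...,2]-(sub[...,0]+sub[...,1])/2; w=np.clip(ex-2,0,15)
v,c=np.indices(w.shape); q=[(w*c).sum()/w.sum()+x0,(w*v).sum()/w.sum()+y0]
print("spot px",np.round(q,2),"under-needle px",u.round(2),plane(s,[q],.118)[0].round(4))
E
python3 bl.py
```

```text
[0.6359 0.0832 0.1616] [-5.8 -1.6  2.1] 50.9333
spot px [211.62 208.99] under-needle px [211.43 209.12] [0.6421 0.2562 0.118 ]
```

>>> {"name": "jog_arm", "arguments": {"plan": [{"tx": 0,"ty": 0,"tz": 0,"yaw": 0},{"tx": 0,"ty": 0,"tz": 0,"yaw": 0},{"tx": 0,"ty": 0,"tz": 0,"yaw": 0},{"tx": 0,"ty": 0,"tz": 0,"yaw": 0},{"tx": 0,"ty": 0,"tz": 0,"yaw": 0},{"tx": 0,"ty": 0,"tz": -0.5,"yaw": 0},{"tx": 0,"ty": 0,"tz": -1,"yaw": 0},{"tx": 0,"ty": 0,"tz": -1,"yaw": 0}], "hand": -1}}

```text
time_s: 51.65
position: [0.6362, 0.0837, 0.2245]
orientation: [[0.999, -0.039, -0.002], [-0.039, -0.999, -0.0], [-0.002, 0.0, -1.0]]
force: [0.6, -0.4, 0.1]
gripper_width: 0.0772
```

>>> {"name": "jog_arm", "arguments": {"plan": [{"tx": 0,"ty": 0,"tz": -1,"yaw": 0},{"tx": 0,"ty": 0.5,"tz": -1,"yaw": 0},{"tx": 0,"ty": 1,"tz": 0,"yaw": 0},{"tx": 0,"ty": 1,"tz": 0,"yaw": 0},{"tx": 0,"ty": 1,"tz": 0,"yaw": 0},{"tx": 0,"ty": 0,"tz": 0,"yaw": 0},{"tx": 0,"ty": 0,"tz": 0,"yaw": 0}]}}

```text
time_s: 52.23
position: [0.6333, -0.0048, 0.2752]
orientation: [[0.999, -0.041, 0.001], [-0.041, -0.999, 0.0], [0.001, -0.0, -1.0]]
force: [0.2, 0.3, 0.0]
gripper_width: 0.088
```

```bash
python3 bl.py; python3 - <<'E'
from h import *
s=shot("scene","end.png")
E
```

```text
[ 0.6333 -0.0048  0.2752] [0.2 0.3 0. ] 52.2333
spot px [211.6  208.98] under-needle px [211.43 209.12] [0.6422 0.2563 0.118 ]
```

View pics/end.png

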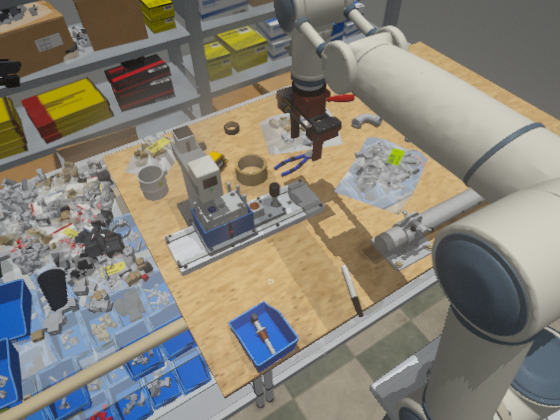

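The end view shows the carriage under the head at about (222,222), the pin in the bin at (262,333), the tape and pliers apparently where they were, and no plates left on the bench.

```bash
python3 -c "
from rig import bot
print(bot.finish_job())"
```

```text
the job is handed in; nothing more can be done
None
```

The job is done and handed in at about 52 s; `finish_job()` reported no verdict.

- **Plates:** I found three plates and no fourth. All three are stacked flat on the sprung platform between the guide rods, blue spots up and marked ends towards the head. They were loaded while the carriage was still pinned.
- **Pin:** I twisted the lock pin back and forth through about 5 rad with a pull under 10 N. It came free after about 10 mm of lift and now lies flat in the blue bin.
- **Carriage:** I slid it about 106.5 mm by its knob, then released it and backed off.

**Last checks:** After release, the top spot measured at (0.6422, 0.2563), with the needle point at about (0.642, 0.2568). That is about 0.5 mm off, but the needle position is only good to about 1 mm because it comes from the scene camera alone. The cross itself was too faint in the shadow of the head to see, so I used the middle of the spot, and only the top plate's spot is visible. The pliers, tape and marking head looked undisturbed in the last picture. No check failed or disagreed.

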